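# Fit the collet chuck in the taper stand and latch it

## Robot

A 6-joint arm with a two-finger parallel gripper is mounted at the origin on a cart in front of the work surface, level with it; the furniture and walls round the work are solid. World frame = base frame: x ahead of the robot, y to its left, z up, the work surface at z = 0. Lengths are in mm, angles in rad, forces in N, time in s.
With the tool pointing down it reaches from about 350 to 875 mm from the base axis. Payload 4.2 kg.
Tool frame: the origin (TCP) lies midway between the tips of the shut fingers; the grasp point (between the pads) lies 19 mm behind it (arm.tcp_to_grasp is the distance from the TCP to the grasp point, in mm); z points along the fingers, y is the line along which they close (so a half turn about z gives the same grasp; the last joint's range is limited). The gripper opens to 85 mm and grips with 20 to 120 N. Pads are 22 mm wide; open, the fingers measure 114 mm over their backs; the gripper's body (76 mm by 85 mm) begins 54 mm behind the grasp point. The pads swing forward as they close: fully open they stand 13 mm farther back than shut.
Start: joints at [-0.99, 0.385, 0.008, 0, -1.194, -0.259], TCP at [197.687, -592.89, 231.312] pointing down, gripper open.
Joint ranges: [-3.14, 3.14], [-1.21, 2.06], [-1.07, 1.41], [-3.16, 2.05], [-2.99, -0.16], [-3.1, 3.1]. Speed limits (rad/s): [2.79, 2.79, 3.14, 3.14, 3.14, 3.14].

## Interface

Orientations are given as a unit quaternion [x, y, z, w].
In Python, from bench import arm, imaging, job, models gives the robot as it stands.
- The arm moves only by the tool arm_command, never from a script. Its argument "rows" is a list of rows, each an object with "grip": the opening, from 0 (shut) to 1 (fully open); "linear": the shift along the tool's x, y, z in mm, a list of three; "rot": the turn, a rotation vector about the tool's x, y, z in rad, a list of three. In form: [{"grip": grip, "linear": [tx, ty, tz], "rot": [rx, ry, rz]}, ...]. A call has 1 to 10 rows; each row is the pose to reach, as a shift and turn from the pose commanded when the call began, along the tool's axes at that moment; what a row does not reach only later rows make up. A row lasts 1/8 s, in which the tool goes at most 62.5 mm and 10.7 degrees, less where a joint would pass 70% of its speed; a pose out of reach is approached as far as the arm can. A call with a gripper value outside its range is refused whole. The fingers move at their own pace and stop on an object; the grip force is fixed at half the most. Time passes only in rows, so rows that repeat a pose let the fingers close. It gives the time, the measured TCP pose, the force, the opening and the grip force at its end, in the units of the state.
- arm.read_state(): the state, without advancing time (a new reading comes with each control period).
- imaging.get_image(name): name is "side" or "top"; returns a dict with "frame" (384x512x3 uint8, red, green, blue), "fx", "fy", "cx", "cy" (pixels), "extrinsics" (4x4, takes a point from world to camera coordinates). Camera axes: x right, y down, z forward; pixel columns grow to the right and rows downward; lengths in mm; the calibration is good to about 2 mm. A picture is of the moment at which its call begins. There is no depth.
- job.job_done(): hands the job in; it is judged then, once.
Trained networks look in a picture, given as the dict that the camera call returned (one of the last four; its "shot" number tells which), for a name from the list of things; names that differ only in an ending like _2 or _b are one class to them, and where a whole thing is asked for, a point or a joint stands for the part that bears it (a point fixed in the world has none). Each returns a list of dicts, best first, with "score" (0 to 1); they miss things now and then, are a little off and sometimes report something else, mostly with a low value. They report only what shows in the picture. A call takes as long as a camera call. They do not tell look-alikes from the thing itself.
- models.spot_in(picture, query): "rect" ([left, top, right, bottom] in pixels, round what is visible of it).
- models.tip_of(picture, query): "pixel" ([column, row] in pixels: a listed point, or the origin of a listed thing).
The state is a dict: "clock": time; "joints": joint angles; "joint_vel": joint speeds; "joint_efforts": joint torques, N m; "position": TCP position; "ee_rot": TCP orientation; "contact_force": force on the tool from outside, world axes, zero at the start; "wrist_torque": the same for the moment, N m; "gripper_width": finger opening in mm; "grasp_force": force on a finger pad.
Only numpy, scipy, OpenCV 4.12 (cv2) and the standard library are available. Lean on these libraries where they do the work, as an engineer would, in place of code of your own. Each camera call takes 0.05 s, during which the arm holds its last target. There are 200 camera calls.

## Task

Take the collet chuck (the steel holder with a dark round nut) out of the wooden rack, stand its taper shank in the socket of the blue stand and let go of it. Tap it down on its nut with the brass bar, in at least two separate taps, until its flange is fully home on the socket face, and put the brass bar back in the rack hole it came from. Then lift the stand's lock bar over the keeper's low lip and let it drop fully into the notch, so that it lies over the flange; leave the dead centre and the other things on the bench as they are.

Things in the scene. Friction and masses are not known exactly. Their poses are not given: they have to be found in the camera images.
- stand: Blue steel stand fixed to the bench, origin under its socket; z up, x away from the robot when square. Base 12 mm thick, x -84 to 100, y -48 to 52 mm. Boss with the socket at the origin; column of the lock bar at x 68, y 24 mm (radius 13, top 105 mm above the bench); keeper at x -52 mm. Nothing tall stands beside the socket along y: open fingers have room there.
- socket (a point): Centre of the flat steel face (57 mm across, 78 mm above the bench) on the stand's boss, at the mouth of its upright taper socket: a 1:10 taper bore, 29 mm across at the mouth's bevel, 25 mm just below it, 56 mm deep. Axes as the stand's.
- pivot (a point): Pivot of the lock bar, at x 68, y 24, z 93.5 mm in the stand's frame (same axes): the yoke turns about the upright line through it, the bar lifts about the level line through it.
- notch (a point): Middle of the notch floor in the keeper, a steel bracket at x -52, y 27, z 88.5 mm in the stand's frame (same axes). Notch 20 mm wide along y for the 10 mm wide bar. Near lip, on the +y side from which the bar comes: 12 mm above the floor; far lip on the -y side, the stop: 22 mm above it.
- yoke (a joint): Swing of the lock bar in rad: 0 with the bar along the stand's -x direction over the notch, growing as its free end swings out to the stand's +y side. Starts parked at 0.75 to 1.2 and stays where it is left (slight friction). Between the lips it reads about -0.02 to 0.07.
- lockbar (a joint): Lift of the lock bar in rad: 0 with the bar level, fully down; up to 0.8 as its free end rises. It falls by its own weight (0.14 kg). To pass over the near lip it must be above about 0.11.
- knob (a point): Centre of the red knob on the lock bar's free end, an upright cylinder 18 mm across and 29 mm high. It lies 153 mm from the pivot along the 10 x 10 mm steel bar and 24 mm above the bar's middle line, so 24 mm above the pivot when the bar is level. With the bar in the notch it is at x -85, y 24, z 117.5 mm in the stand's frame.
- rack: Wooden rack block 240 x 78 x 60 mm (62 mm at its end plates), fixed; origin under its centre. Three upright holes, 32 mm wide and 56 mm deep, in a row along its x axis at x -72, 0, 72 mm hold the chuck, the brass bar and the dead centre in any order. Fingers that close along the rack's y axis have free room.
- chuck_nut (a point): Middle of the collet chuck's dark round nut, the place to grasp: 31 mm across, 22 mm high (its flat top, on which the chuck is tapped, is 11 mm above this point). z is the chuck's axis, up. It lies 31 mm above the flange's underside.
- chuck_flange (a point): Centre of the underside of the collet chuck's flange (50 mm across, 8 mm thick), z up the chuck's axis. In the rack the flange rests on the rack's top. Below it the 1:10 taper shank, 26 mm across at the flange, 21 mm near its rounded end, 54 mm long; above it a 25 mm neck and the nut. Home means that this point is at the socket point.
- chuck: The collet chuck, about 0.36 kg; same frame as chuck_flange. Let down into the socket it stands 4 to 7 mm proud under its own weight. It wedges: driving it down takes a force that grows to about 15 to 20 N, and it stays where it was driven.
- tapbar_mid (a point): Middle of the brass tapping bar: a plain round bar 25 mm across and 130 mm long with white nylon ends, about 0.42 kg, standing upright in a rack hole with its upper 74 mm showing (lower end 4 mm above the bench). z along the bar, up.
- tapbar: The brass tapping bar; origin at the centre of its lower end, 65 mm below tapbar_mid.
- centre_mid (a point): Dead centre, a pointed steel holder with the same shank in another rack hole, its point 43 mm above the rack's top; leave it. This point is 14 mm above the rack's top.
- spanner: Steel spanner, 161 x 28 x 6 mm, lying on the bench; leave it.
- jar_2: White jar, 59 mm across, 78 mm tall, behind the work; leave it.
- caliper: Caliper, 224 x 73 x 14 mm, lying in front of the stand; leave it.
There are look-alikes about, which are no part of the job. There is more than one size of the tapbar; the job needs the largest. What is shaped like the chuck but red is not meant.

How it is judged (in metres and radians):
On the way, in this order (a step that is already met when the one before it is completed fails the run):
1. the chuck stands upright in the taper socket, let go by the gripper (horizontal distance between chuck_flange and socket below 0.003 m and z of chuck_flange in the frame of socket below 0.009 m and angle between chuck_flange's own z axis and vertical below 0.05 rad and contact force between the fingers and chuck below 0.1 N), for 0.2 s.
2. the brass bar taps the chuck (over 5 N) (contact force between tapbar and chuck above 5 N).
3. the brass bar is off the chuck again (no contact, 2 mm or more above the nut) (contact force between tapbar and chuck below 0.05 N and z of tapbar in the frame of chuck_flange above 0.044 m).
4. another tap (over 5 N) with the flange home on the socket face (within 1.5 mm) (contact force between tapbar and chuck above 5 N and z of chuck_flange in the frame of socket below 0.0015 m).
5. the brass bar is back in its rack hole and let go, the lock bar still open (distance of tapbar_mid from where it was at the start of the episode below 0.012 m and angle between tapbar_mid's own z axis and vertical below 0.15 rad and contact force between the fingers and tapbar below 0.1 N and value of joint yoke above 0.3 rad), for 0.2 s.
6. the lock bar is carried over the keeper's near lip, lifted (value of joint yoke below 0.25 rad and value of joint lockbar above 0.08 rad).
At the end, for the whole second after the job is handed in: Flange on the socket face (gap under 1.5 mm, axis within 3 mm, upright); lock bar down in the notch (swing under 0.1, lift under 0.02 rad); brass bar upright at rest in its own rack hole (middle within 12 mm of its start); all let go (z of chuck_flange in the frame of socket below 0.0015 m and horizontal distance between chuck_flange and socket below 0.003 m and angle between chuck_flange's own z axis and vertical below 0.03 rad and value of joint yoke between -0.05 and 0.1 rad and value of joint lockbar below 0.02 rad and distance of tapbar_mid from where it was at the start of the episode below 0.012 m and angle between tapbar_mid's own z axis and vertical below 0.15 rad and linear speed of each of tapbar, chuck below 0.02 m/s); the robot touches nothing.
It fails at once if the dead centre is moved by more than 15 mm (distance of centre_mid from where it was at the start of the episode above 0.015 m).
It fails at once if the spanner, jar or caliper is moved by more than 30 mm (distance of any of spanner, jar_2, caliper from where it was at the start of the episode above 0.03 m).
It also fails if it takes over 72 s, if anything falls off the work surface, if the arm or the gripper's body presses on something with over 40 N, if the wrist force passes 120 N, or if a joint passes its speed limit or range.

## Working session

There is one attempt and no reset: what is moved stays moved. The work goes in short steps, Python scripts to look and compute and a tool call to move; the robot and the scene stay as the last step left them, time stands still between calls to the robot, and variables do not carry over. Pictures are saved under pics/ and viewed, at most 10 in all, crops included, and the job is handed in when it is done.

Besides the shell and the picture viewer there is one more tool, called after ">>>" by a JSON object that holds its "api" and its "payload". arm_command: Moves the arm, as the interface text tells. Its arguments: {"type":"object","properties":{"rows":{"type":"array"}},"required":["rows"]}

```bash
mkdir -p pics; cat > h.py <<'E'
import numpy as np, cv2
from bench import arm, imaging, job, models
from scipy.spatial.transform import Rotation as R
def ray(p,px):
    E=np.array(p["extrinsics"]);Rm=E[:3,:3];c=-Rm.T@E[:3,3]
    d=Rm.T@np.array([(px[0]-p["cx"])/p["fx"],(px[1]-p["cy"])/p["fy"],1]);return c,d/np.linalg.norm(d)
def atz(p,px,z):
    c,d=ray(p,px);return c+d*(z-c[2])/d[2]
def tri(p,a,q,b):
    c1,d1=ray(p,a);c2,d2=ray(q,b)
    s=np.linalg.lstsq(np.c_[d1,-d2],c2-c1,rcond=None)[0]
    x,y=c1+s[0]*d1,c2+s[1]*d2;return (x+y)/2,np.linalg.norm(x-y)
def proj(p,X):
    E=np.array(p["extrinsics"]);v=E[:3,:3]@np.array(X)+E[:3,3]
    return np.array([p["fx"]*v[0]/v[2]+p["cx"],p["fy"]*v[1]/v[2]+p["cy"]])
E
cat > a.py <<'E'
from h import *
np.set_printoptions(precision=1,suppress=True)
P={n:imaging.get_image(n) for n in("side","top")}
for n,p in P.items():
    cv2.imwrite(f"pics/{n}0.png",cv2.resize(p["frame"][:,:,::-1],(768,576),interpolation=cv2.INTER_CUBIC))
    print(n,p["fx"],ray(p,(p["cx"],p["cy"])))
    for q in["socket","pivot","notch","knob","chuck_nut","chuck_flange","tapbar_mid","centre_mid","rack","stand"]:
        print(q,[(np.array(r["pixel"]),round(r["score"],2)) for r in models.tip_of(p,q)[:4]])
s=arm.read_state();print(s["position"],s["ee_rot"],s["contact_force"],s["gripper_width"],arm.tcp_to_grasp)
E
python3 a.py
```

```text
side 405.2377461704812 (array([ 588.3, -921.7,  808. ]), array([-0. ,  0.8, -0.6]))
socket [(array([264.6, 178.1]), 0.79), (array([203. , 188.9]), 0.48), (array([255.2, 237.1]), 0.34)]
pivot []
notch [(array([245.3, 174.8]), 0.97), (array([285.7, 166.4]), 0.69), (array([229.9, 239.4]), 0.54)]
knob [(array([259. , 138.1]), 0.6)]
chuck_nut [(array([287.4, 226.6]), 0.66), (array([256.1, 257.9]), 0.6), (array([236. , 269.1]), 0.57)]
chuck_flange [(array([235.8, 275. ]), 0.56), (array([281.3, 232.5]), 0.53)]
tapbar_mid [(array([255.3, 236.2]), 0.65), (array([267.4, 278.7]), 0.63), (array([272.6, 210.1]), 0.42)]
centre_mid [(array([229.4, 241.2]), 0.53)]
rack [(array([255.8, 256.8]), 0.89)]
stand [(array([263. , 198.8]), 0.82), (array([232.9, 157.1]), 0.68), (array([287.1, 162.2]), 0.15), (array([205.4, 187.5]), 0.15)]
top 405.4271914208401 (array([ 334.2,  -23.7, 1246.6]), array([ 0.2, -0. , -1. ]))
socket [(array([242.8, 191.7]), 0.84)]
pivot [(array([227.9, 173.7]), 0.91)]
notch [(array([236.6, 210.8]), 0.73), (array([320.1, 196.5]), 0.47)]
knob [(array([184.1, 207.5]), 0.71)]
chuck_nut [(array([311.3, 167.4]), 0.71), (array([365. , 201.9]), 0.46)]
chuck_flange [(array([358.7, 202.8]), 0.76), (array([309.2, 170.5]), 0.57)]
tapbar_mid [(array([278.5, 189.3]), 0.62), (array([353.1, 187.3]), 0.51), (array([323. , 192.2]), 0.41)]
centre_mid [(array([327.2, 217.3]), 0.69), (array([307.9, 167.5]), 0.24)]
rack [(array([317.4, 200.1]), 0.75)]
stand [(array([241. , 203.2]), 0.77), (array([315.8, 198.9]), 0.37), (array([234.9, 214. ]), 0.27)]
[ 197.7 -592.9  231.3] [-0.2  1.  -0.  -0. ] [-0.5  0.2  0.9] 85.12830279471355 18.700000000000003
```

View pics/side0.png

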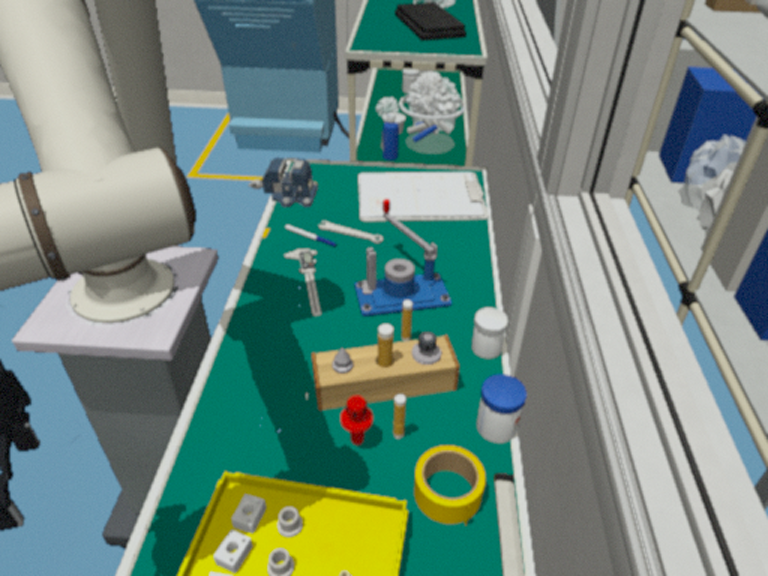

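View pics/top0.png

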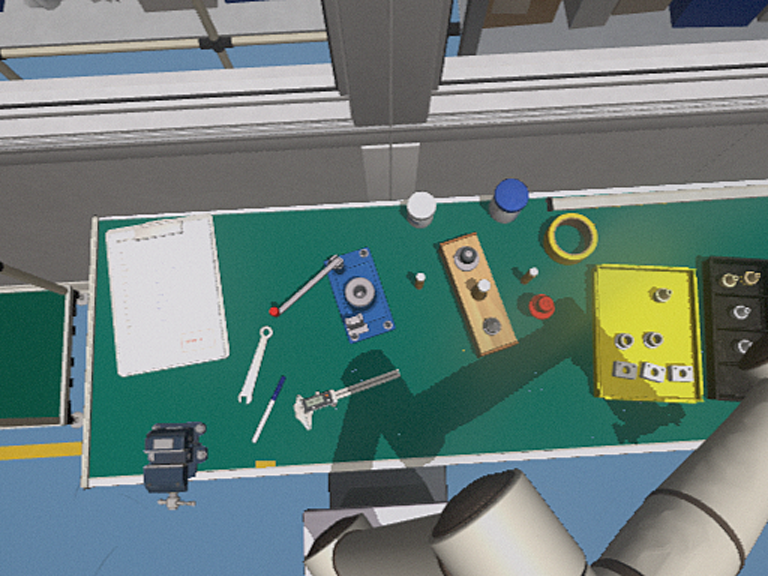

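The chuck candidates are the steel one with a dark nut in the far rack hole (top 466,256) and the red one on the bench (542,305); the steel one fits. There are three brass bars: the thick one in the middle rack hole (483,288) and thinner ones on the bench at (420,278) and (531,273). The rack one fits as the largest. The dead centre is in the near hole (491,326). I'll confirm these with enlarged crops.

```bash
cat > b.py <<'E'
from h import *
P={n:imaging.get_image(n) for n in("side","top")}
t=P["top"]["frame"][150:245,210:350,::-1];s=P["side"]["frame"][120:280,195:315,::-1]
cv2.imwrite("pics/t1.png",cv2.resize(t,None,fx=5.5,fy=5.5,interpolation=cv2.INTER_CUBIC))
cv2.imwrite("pics/s1.png",cv2.resize(s,None,fx=3.7,fy=3.7,interpolation=cv2.INTER_CUBIC))
E
python3 b.py
```

```text
(no output)
```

View pics/t1.png

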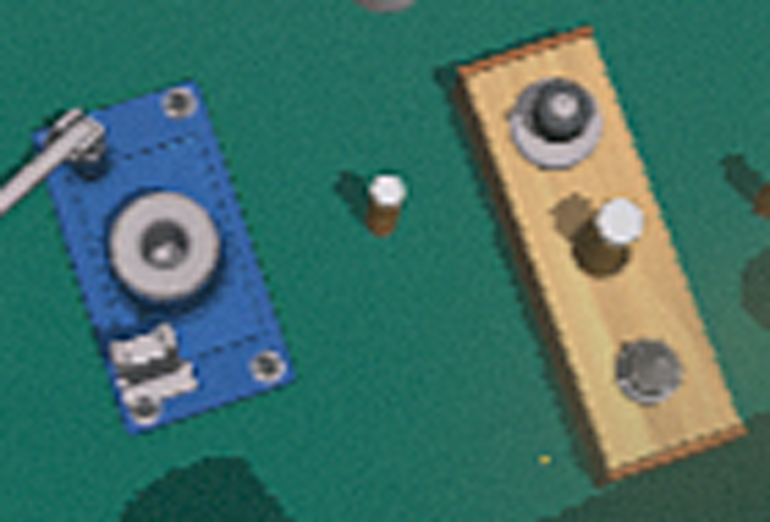

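View pics/s1.png

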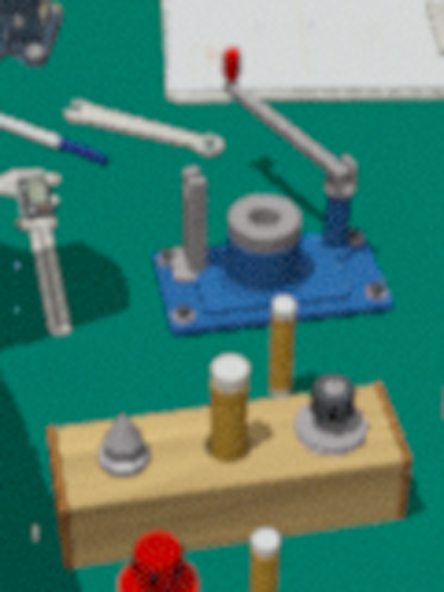

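The crops confirm it: the thick bar in the middle rack hole, the steel chuck with the dark nut in the far hole, and the dead centre in the near hole. In the top crop the socket face centre is at (165,247), the bar top at (620,221) and the chuck flange at (556,122). In the side crop the same points are at (264,222), (231,370) and (331,428).

```bash
cat > c.py <<'E'
from h import *
np.set_printoptions(precision=1,suppress=True)
P={n:imaging.get_image(n) for n in("side","top")};T,S=P["top"],P["side"]
t=lambda x,y:(209.5+(x+.5)/5.5,149.5+(y+.5)/5.5)
s=lambda x,y:(194.5+(x+.5)/3.7,119.5+(y+.5)/3.7)
C=[atz(T,t(*c),62)for c in[(460,72),(590,30),(745,432),(608,482)]]
print("rack",np.array(C),np.mean(C,0));
for a,b in((0,1),(1,2),(2,3),(3,0)):d=C[b]-C[a];print(np.linalg.norm(d),np.degrees(np.arctan2(d[1],d[0])))
D=[atz(T,t(*c),12)for c in[(35,135),(195,82),(295,380),(132,435)]]
print("stand",np.array(D),np.mean(D,0));
for a,b in((0,1),(1,2),(2,3),(3,0)):d=D[b]-D[a];print(np.linalg.norm(d),np.degrees(np.arctan2(d[1],d[0])))
for n,a,b,z in[("socket",(165,247),(264,222),78),("nuttop",(565,105),(334,383),110),("flangetop",(556,122),(331,428),70),("bartop",(620,221),(231,370),134)]:
    print(n,*tri(T,t(*a),S,s(*b)),"at z:",atz(T,t(*a),z),atz(S,s(*b),z))
print("knob",*tri(T,(184.1-.0,207.5),S,(257.5,137.5)))
print("cent",atz(T,t(648,370),68), "sideC",[atz(S,s(*c),62) for c in[(50,428),(378,385),(410,458)]])
print("sidestand",[atz(S,s(*c),12) for c in[(155,252),(172,330),(392,302),(362,232)]])
E
python3 c.py
```

```text
rack [[ 652.7 -143.8   62. ]
 [ 672.3 -217.3   62. ]
 [ 445.9 -279.8   62. ]
 [ 424.  -204.6   62. ]] [ 548.7 -211.4   62. ]
76.04403194244294 -75.09895976168933
234.81151435648752 -164.57465528372927
78.27942699172958 106.29275131887961
236.7029073304909 14.885642644811764
stand [[643.9  95.6  12. ]
 [669.5   3.   12. ]
 [494.8 -43.4  12. ]
 [469.7  48.6  12. ]] [569.5  26.   12. ]
96.1155229920703 -74.54009852761507
180.7899710645401 -165.12364982723372
95.42280175043402 105.2437468354566
180.42425371859355 15.095372145455748
socket [563.7  22.8  72.5] 1.924239447882847 at z: [561.6  22.4  78. ] [564.8  16.1  78. ]
nuttop [ 620.2 -193.   106.9] 1.778213576320632 at z: [ 618.5 -192.7  110. ] [ 620.9 -195.9  110. ]
flangetop [ 621.1 -193.6   64.7] 0.9095340099444303 at z: [ 619.3 -192.9   70. ] [ 621.3 -198.7   70. ]
bartop [ 551.6 -212.   131.6] 2.0852806500609073 at z: [ 550.1 -211.8  134. ] [ 552.7 -214.1  134. ]
knob [527.4 178.8 118.5] 2.6564615626563577
cent [ 481.4 -230.4   68. ] sideC [array([ 428.5, -206.3,   62. ]), array([ 654.6, -145.5,   62. ]), array([ 675.6, -214.9,   62. ])]
sidestand [array([473.2,  52.1,  12. ]), array([496.8, -44.1,  12. ]), array([671.4,   4.3,  12. ]), array([647.2,  94.2,  12. ])]
```

```bash
cat > go.py <<'E'
from h import *
import sys
np.set_printoptions(precision=2,suppress=True)
# usage: x y z yawdeg of tool y axis (world) -> delta in tool frame
def delta(x,y,z,yaw):
    s=arm.read_state();r=R.from_quat(s["ee_rot"]);M=r.as_matrix()
    print(s["position"],"M",M.round(3).tolist())
    best=None
    for k in(0,180):
        a=np.radians(yaw+k);Y=np.array([np.cos(a),np.sin(a),0]);Z=np.array([0,0,-1.]);X=np.cross(Y,Z)
        T=R.from_matrix(np.c_[X,Y,Z]);d=(r.inv()*T)
        if best is None or d.magnitude()<best.magnitude():best=d
    print("lin",M.T@(np.array([x,y,z])-s["position"]),"rot",best.as_rotvec(),"j6",s["joints"],"F",s["contact_force"])
if __name__=="__main__":delta(*map(float,sys.argv[1:5]))
E
python3 go.py 619.5 -193 210 105.1
```

```text
[ 197.68 -592.88  231.31] M [[-0.949, -0.316, -0.0], [-0.316, 0.949, 0.0], [0.0, 0.0, -1.0]]
lin [-526.64  245.95   21.3 ] rot [ 0.   -0.    0.06] j6 [-0.99  0.38  0.01  0.   -1.19 -0.26] F [-0.32  0.91  0.56]
```

>>> {"api": "arm_command", "payload": {"rows": [{"grip": 1,"linear": [-53,25,2],"rot": [0,0,0.006]},{"grip": 1,"linear": [-105,49,4],"rot": [0,0,0.012]},{"grip": 1,"linear": [-158,74,6],"rot": [0,0,0.018]},{"grip": 1,"linear": [-211,98,8],"rot": [0,0,0.024]},{"grip": 1,"linear": [-263,123,10],"rot": [0,0,0.03]},{"grip": 1,"linear": [-316,148,12],"rot": [0,0,0.036]},{"grip": 1,"linear": [-369,172,14],"rot": [0,0,0.042]},{"grip": 1,"linear": [-421,197,16],"rot": [0,0,0.048]},{"grip": 1,"linear": [-474,221,18],"rot": [0,0,0.054]},{"grip": 1,"linear": [-526,246,21],"rot": [0,0,0.06]}]}}

```text
clock: 2.55
position: [620.3, -191.7, 210.5]
ee_rot: [-0.131, 0.991, -0.0, 0.0]
contact_force: [0.3, -0.4, -0.7]
gripper_width: 85.2
grasp_force: 0.0
```

```bash
python3 go.py 619.5 -193 74 105.1
```

```text
[ 620.26 -191.71  210.54] M [[-0.966, -0.259, 0.001], [-0.259, 0.966, -0.0], [-0.001, -0.0, -1.0]]
lin [  1.14  -1.   136.54] rot [-0.  0. -0.] j6 [-0.05  0.44  0.04  0.   -1.17 -1.26] F [ 0.35 -0.43 -0.66]
```

>>> {"api": "arm_command", "payload": {"rows": [{"grip": 1,"linear": [1,-1,40],"rot": [0,0,0]},{"grip": 1,"linear": [1,-1,80],"rot": [0,0,0]},{"grip": 1,"linear": [1,-1,115],"rot": [0,0,0]},{"grip": 1,"linear": [1,-1,136],"rot": [0,0,0]},{"grip": 1,"linear": [1,-1,136],"rot": [0,0,0]},{"grip": 0,"linear": [1,-1,136],"rot": [0,0,0]},{"grip": 0,"linear": [1,-1,136],"rot": [0,0,0]},{"grip": 0,"linear": [1,-1,136],"rot": [0,0,0]},{"grip": 0,"linear": [1,-1,136],"rot": [0,0,0]},{"grip": 0,"linear": [1,-1,136],"rot": [0,0,0]}]}}

```text
clock: 3.8
position: [618.8, -194.2, 75.8]
ee_rot: [-0.131, 0.991, -0.0, 0.001]
contact_force: [-0.3, 2.2, 5.0]
gripper_width: 29.1
grasp_force: 59.7
```

>>> {"api": "arm_command", "payload": {"rows": [{"grip": 0,"linear": [0,0,-15],"rot": [0,0,0]},{"grip": 0,"linear": [0,0,-40],"rot": [0,0,0]},{"grip": 0,"linear": [0,0,-80],"rot": [0,0,0]},{"grip": 0,"linear": [0,0,-120],"rot": [0,0,0]},{"grip": 0,"linear": [0,0,-120],"rot": [0,0,0]}]}}

```text
clock: 4.42
position: [620.0, -194.9, 198.4]
ee_rot: [-0.131, 0.991, -0.001, 0.004]
contact_force: [-0.6, 1.2, -4.1]
gripper_width: 29.4
grasp_force: 59.8
```

```bash
python3 go.py 563 22 196 105.1
```

```text
[ 619.99 -194.93  198.36] M [[-0.966, -0.259, 0.008], [-0.259, 0.966, -0.001], [-0.007, -0.003, -1.0]]
lin [ -1.1  224.3    1.63] rot [-0.    0.01 -0.  ] j6 [-0.06  0.45  0.02  0.   -1.14 -1.25] F [-0.62  1.2  -4.15]
```

>>> {"api": "arm_command", "payload": {"rows": [{"grip": 0,"linear": [0,30,0],"rot": [0,0,0]},{"grip": 0,"linear": [0,75,0],"rot": [0,0,0]},{"grip": 0,"linear": [-1,120,0],"rot": [0,0,0]},{"grip": 0,"linear": [-1,165,0],"rot": [0,0,0]},{"grip": 0,"linear": [-1,205,0],"rot": [0,0,0]},{"grip": 0,"linear": [-1,224,0],"rot": [0,0,0]},{"grip": 0,"linear": [-1,224,0],"rot": [0,0,0]},{"grip": 0,"linear": [-1,224,0],"rot": [0,0,0]}]}}

```text
clock: 5.42
position: [561.0, 21.5, 193.7]
ee_rot: [-0.13, 0.991, -0.0, -0.001]
contact_force: [0.6, -0.1, -3.9]
gripper_width: 29.4
grasp_force: 60.0
```

```bash
cat > d.py <<'E'
from h import *
T,S=imaging.get_image("top"),imaging.get_image("side")
s=arm.read_state();print(s["position"])
p=np.array(s["position"])
a=T["frame"][140:260,190:330,::-1]
b=S["frame"][90:240,190:340,::-1]
cv2.imwrite("pics/d.png",np.hstack([cv2.resize(b,(590,590),interpolation=cv2.INTER_CUBIC)]))
for q in("chuck_flange","chuck_nut","socket"):
    for n,P in(("T",T),("S",S)):print(q,n,[(np.round(r["pixel"],1),round(r["score"],2)) for r in models.tip_of(P,q)[:3]])
print("exp flange",proj(S,p+[0,0,-15]),proj(T,p+[0,0,-15]), "socket S",proj(S,[563,22,78]))
E
python3 d.py
```

```text
[561.20993239  21.26261933 193.90844824]
chuck_flange T [(array([238. , 186.4]), 0.57), (array([359.3, 204.4]), 0.48)]
chuck_flange S [(array([239. , 277.1]), 0.98), (array([266.9, 149.1]), 0.79)]
chuck_nut T [(array([239.4, 183.1]), 0.56), (array([364.4, 201.6]), 0.51), (array([317.8, 204.9]), 0.21)]
chuck_nut S [(array([236.3, 273.8]), 0.66)]
socket T [(array([240.2, 192.6]), 0.84)]
socket S [(array([264.2, 176.3]), 0.93)]
exp flange [265.87809636 149.81765011] [238.17173298 187.56451082] socket S [265.48037977 178.38425997]
```

View pics/d.png

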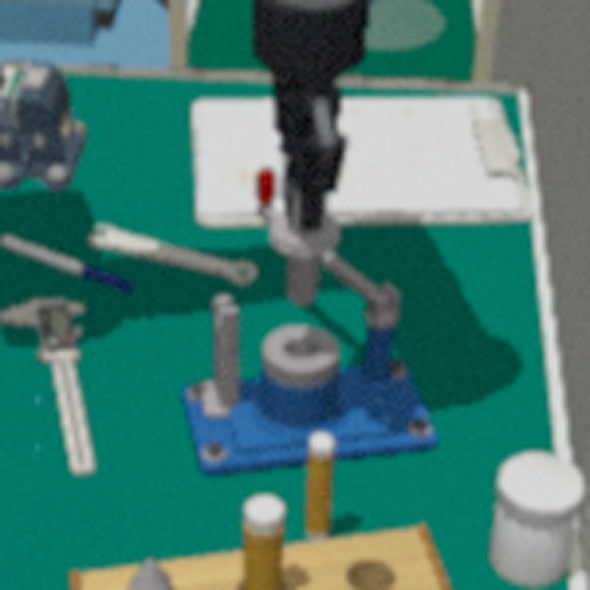

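>>> {"api": "arm_command", "payload": {"rows": [{"grip": 0,"linear": [-2.5,0.5,15],"rot": [0,0,0]},{"grip": 0,"linear": [-2.5,0.5,30],"rot": [0,0,0]},{"grip": 0,"linear": [-2.5,0.5,40],"rot": [0,0,0]},{"grip": 0,"linear": [-2.5,0.5,48],"rot": [0,0,0]},{"grip": 0,"linear": [-2.5,0.5,54],"rot": [0,0,0]},{"grip": 0,"linear": [-2.5,0.5,60],"rot": [0,0,0]}]}}

```text
clock: 6.58
position: [563.7, 23.5, 134.2]
ee_rot: [-0.131, 0.991, 0.0, 0.0]
contact_force: [0.4, 0.1, -3.7]
gripper_width: 29.2
grasp_force: 60.0
```

>>> {"api": "arm_command", "payload": {"rows": [{"grip": 0,"linear": [0,0,10],"rot": [0,0,0]},{"grip": 0,"linear": [0,0,18],"rot": [0,0,0]},{"grip": 0,"linear": [0,0,24],"rot": [0,0,0]},{"grip": 0,"linear": [0,0,29],"rot": [0,0,0]}]}}

```text
clock: 7.08
position: [562.7, 23.6, 105.2]
ee_rot: [-0.131, 0.991, 0.0, -0.001]
contact_force: [-5.1, 4.2, 2.2]
gripper_width: 29.2
grasp_force: 60.6
```

>>> {"api": "arm_command", "payload": {"rows": [{"grip": 0,"linear": [0.8,1.0,0],"rot": [0,0,0]},{"grip": 0,"linear": [0.8,1.0,2],"rot": [0,0,0]},{"grip": 0,"linear": [0.8,1.0,3],"rot": [0,0,0]}]}}

```text
clock: 7.45
position: [562.3, 23.9, 102.3]
ee_rot: [-0.13, 0.991, -0.0, -0.0]
contact_force: [-2.8, -0.5, -1.3]
gripper_width: 29.2
grasp_force: 60.1
```

Release slowly here, then retreat up.

>>> {"api": "arm_command", "payload": {"rows": [{"grip": 0,"linear": [0.7,0,1.5],"rot": [0,0,0]},{"grip": 0.45,"linear": [0.7,0,1.5],"rot": [0,0,0]},{"grip": 0.7,"linear": [0.7,0,1.5],"rot": [0,0,0]},{"grip": 1,"linear": [0.7,0,1.5],"rot": [0,0,0]},{"grip": 1,"linear": [0.7,0,1.5],"rot": [0,0,0]},{"grip": 1,"linear": [0.7,0,1.5],"rot": [0,0,0]},{"grip": 1,"linear": [0.7,0,-40],"rot": [0,0,0]},{"grip": 1,"linear": [0.7,0,-90],"rot": [0,0,0]},{"grip": 1,"linear": [0.7,-30,-105],"rot": [0,0,0]},{"grip": 1,"linear": [0.7,-80,-105],"rot": [0,0,0]}]}}

```text
clock: 8.7
position: [583.7, -52.9, 209.9]
ee_rot: [-0.132, 0.991, 0.0, 0.003]
contact_force: [0.5, 0.1, -0.9]
gripper_width: 85.3
grasp_force: 0.0
```

```bash
cat > e.py <<'E'
from h import *
S=imaging.get_image("side")
cv2.imwrite("pics/e.png",cv2.resize(S["frame"][110:230,200:350,::-1],(750,600),interpolation=cv2.INTER_CUBIC))
for q in("chuck_flange","chuck_nut"):print(q,[(np.round(r["pixel"],1),round(r["score"],2)) for r in models.tip_of(S,q)[:3]])
print(proj(S,[562.5,23.5,82]),proj(S,[562.5,23.5,125]))
E
python3 e.py; python3 go.py 551 -212.5 200 105.1
```

```text
chuck_flange [(array([235.5, 278.7]), 0.93), (array([265.1, 177.9]), 0.75)]
chuck_nut [(array([237. , 271.6]), 0.7), (array([267.6, 170.1]), 0.59)]
[265.3751377  176.98709749] [265.80752954 165.10648534]
[582.57 -55.08 207.17] M [[-0.967, -0.256, -0.0], [-0.256, 0.967, 0.0], [-0.0, 0.0, -1.0]]
lin [  70.78 -144.11    7.17] rot [ 0.  0. -0.] j6 [ 0.18  0.34 -0.13 -0.   -1.11 -1.49] F [ 0.12  0.53 -0.77]
```

View pics/e.png

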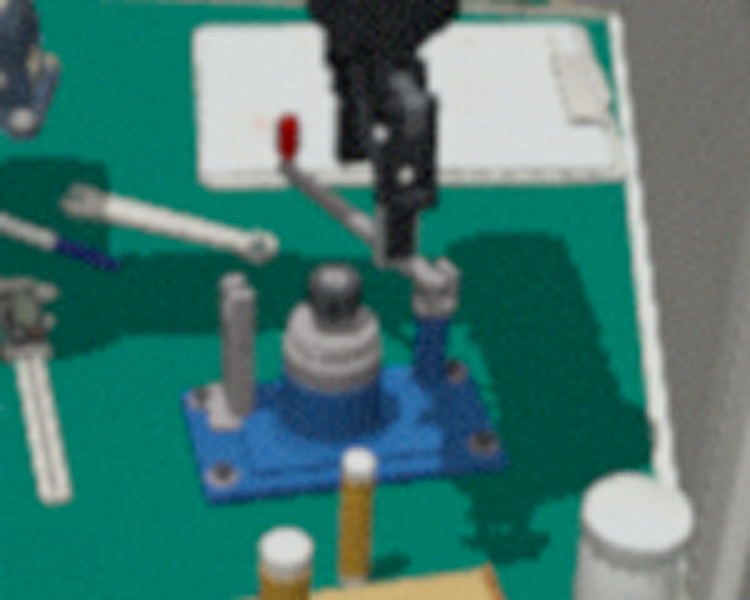

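The side crop shows the chuck upright in the socket, with its flange a little proud at about (333,352). Next I go to the brass bar.

>>> {"api": "arm_command", "payload": {"rows": [{"grip": 1,"linear": [20,-40,0],"rot": [0,0,0]},{"grip": 1,"linear": [42,-85,3],"rot": [0,0,0]},{"grip": 1,"linear": [62,-125,5],"rot": [0,0,0]},{"grip": 1,"linear": [71,-144,7],"rot": [0,0,0]},{"grip": 1,"linear": [71,-144,7],"rot": [0,0,0]},{"grip": 1,"linear": [71,-144,7],"rot": [0,0,0]}]}}

```text
clock: 9.6
position: [551.4, -209.8, 200.3]
ee_rot: [-0.131, 0.991, 0.0, 0.0]
contact_force: [0.0, 0.3, 0.6]
gripper_width: 85.6
grasp_force: 0.0
```

```bash
python3 go.py 551 -212.5 87 105.1
```

```text
[ 551.44 -209.84  200.26] M [[-0.966, -0.26, 0.0], [-0.26, 0.966, 0.0], [-0.0, 0.0, -1.0]]
lin [  1.12  -2.48 113.26] rot [ 0.  0. -0.] j6 [-0.09  0.35 -0.13 -0.   -1.09 -1.22] F [0.04 0.34 0.58]
```

>>> {"api": "arm_command", "payload": {"rows": [{"grip": 1,"linear": [1,-2.5,35],"rot": [0,0,0]},{"grip": 1,"linear": [1,-2.5,75],"rot": [0,0,0]},{"grip": 1,"linear": [1,-2.5,105],"rot": [0,0,0]},{"grip": 1,"linear": [1,-2.5,113],"rot": [0,0,0]},{"grip": 1,"linear": [1,-2.5,113],"rot": [0,0,0]},{"grip": 0,"linear": [1,-2.5,113],"rot": [0,0,0]},{"grip": 0,"linear": [1,-2.5,113],"rot": [0,0,0]},{"grip": 0,"linear": [1,-2.5,113],"rot": [0,0,0]},{"grip": 0,"linear": [1,-2.5,113],"rot": [0,0,0]},{"grip": 0,"linear": [1,-2.5,113],"rot": [0,0,0]}]}}

```text
clock: 10.85
position: [551.0, -213.3, 88.0]
ee_rot: [-0.131, 0.991, 0.0, 0.0]
contact_force: [-1.4, 2.9, 4.4]
gripper_width: 23.6
grasp_force: 58.5
```

>>> {"api": "arm_command", "payload": {"rows": [{"grip": 0,"linear": [0,0,-15],"rot": [0,0,0]},{"grip": 0,"linear": [0,0,-45],"rot": [0,0,0]},{"grip": 0,"linear": [0,0,-85],"rot": [0,0,0]},{"grip": 0,"linear": [0,0,-125],"rot": [0,0,0]},{"grip": 0,"linear": [0,0,-150],"rot": [0,0,0]},{"grip": 0,"linear": [0,0,-150],"rot": [0,0,0]}]}}

```text
clock: 11.6
position: [551.5, -213.8, 239.3]
ee_rot: [-0.13, 0.991, -0.001, 0.002]
contact_force: [0.1, 0.5, -4.5]
gripper_width: 23.6
grasp_force: 59.2
```

```bash
python3 go.py 562.3 23.5 235 105.1
```

```text
[ 551.52 -213.79  239.27] M [[-0.966, -0.259, 0.004], [-0.259, 0.966, -0.001], [-0.004, -0.002, -1.0]]
lin [-71.74 226.44   4.17] rot [-0.  0. -0.] j6 [-0.1   0.32 -0.07  0.   -1.18 -1.21] F [ 0.11  0.5  -4.51]
```

>>> {"api": "arm_command", "payload": {"rows": [{"grip": 0,"linear": [-11,35,0],"rot": [0,0,0]},{"grip": 0,"linear": [-25,80,0],"rot": [0,0,0]},{"grip": 0,"linear": [-40,125,0],"rot": [0,0,0]},{"grip": 0,"linear": [-54,170,0],"rot": [0,0,0]},{"grip": 0,"linear": [-66,208,0],"rot": [0,0,0]},{"grip": 0,"linear": [-72,226,0],"rot": [0,0,0]},{"grip": 0,"linear": [-72,226,0],"rot": [0,0,0]},{"grip": 0,"linear": [-72,226,0],"rot": [0,0,0]}]}}

```text
clock: 12.6
position: [561.4, 22.6, 236.5]
ee_rot: [-0.13, 0.991, -0.0, -0.001]
contact_force: [-0.2, -0.5, -2.3]
gripper_width: 23.8
grasp_force: 59.4
```

```bash
python3 go.py 562.3 23.5 211 105.1
```

```text
[561.42  22.62 236.5 ] M [[-0.966, -0.258, -0.002], [-0.258, 0.966, -0.001], [0.002, -0.0, -1.0]]
lin [-1.12  0.63 25.5 ] rot [-0. -0. -0.] j6 [ 0.33  0.27 -0.14  0.   -1.16 -1.64] F [-0.19 -0.54 -2.34]
```

>>> {"api": "arm_command", "payload": {"rows": [{"grip": 0,"linear": [-1,0.6,15],"rot": [0,0,0]},{"grip": 0,"linear": [-1,0.6,23],"rot": [0,0,0]},{"grip": 0,"linear": [-1,0.6,26],"rot": [0,0,0]},{"grip": 0,"linear": [-1,0.6,29],"rot": [0,0,0]}]}}

```text
clock: 13.1
position: [563.0, 24.0, 208.5]
ee_rot: [-0.131, 0.991, -0.0, 0.0]
contact_force: [-1.0, -0.2, 2.6]
gripper_width: 24.1
grasp_force: 60.2
```

Contact is starting, so I push down gently.

>>> {"api": "arm_command", "payload": {"rows": [{"grip": 0,"linear": [0,0,1.5],"rot": [0,0,0]},{"grip": 0,"linear": [0,0,3],"rot": [0,0,0]}]}}

```text
clock: 13.35
position: [563.8, 24.1, 208.1]
ee_rot: [-0.131, 0.991, -0.001, 0.002]
contact_force: [-3.3, 0.5, 10.0]
gripper_width: 23.4
grasp_force: 60.5
```

>>> {"api": "arm_command", "payload": {"rows": [{"grip": 0,"linear": [0,0,2],"rot": [0,0,0]},{"grip": 0,"linear": [0,0,4],"rot": [0,0,0]}]}}

```text
clock: 13.6
position: [564.8, 24.1, 207.4]
ee_rot: [-0.132, 0.991, -0.001, 0.004]
contact_force: [-5.8, 0.9, 23.0]
gripper_width: 24.2
grasp_force: 62.3
```

>>> {"api": "arm_command", "payload": {"rows": [{"grip": 0,"linear": [1,0,2],"rot": [0,0,0]},{"grip": 0,"linear": [1,0,4],"rot": [0,0,0]},{"grip": 0,"linear": [1,0,4],"rot": [0,0,0]}]}}

```text
clock: 13.98
position: [566.0, 24.6, 206.4]
ee_rot: [-0.132, 0.991, -0.001, 0.008]
contact_force: [-5.0, 2.0, 27.0]
gripper_width: 24.0
grasp_force: 62.8
```

>>> {"api": "arm_command", "payload": {"rows": [{"grip": 0,"linear": [0,0,-10],"rot": [0,0,0]},{"grip": 0,"linear": [0,0,-24],"rot": [0,0,0]},{"grip": 0,"linear": [0,0,-24],"rot": [0,0,0]}]}}

```text
clock: 14.35
position: [562.3, 24.2, 221.9]
ee_rot: [-0.131, 0.991, 0.0, 0.001]
contact_force: [0.1, 1.8, -4.6]
gripper_width: 23.6
grasp_force: 59.4
```

```bash
sed -i 's/e.png/e2.png/; s/200:350/225:300/; s/110:230/130:190/' e.py; python3 e.py; python3 go.py 562.5 23.5 215 105.1
```

```text
chuck_flange [(array([236.5, 279.2]), 0.88), (array([263.1, 175.9]), 0.66)]
chuck_nut [(array([238.4, 269. ]), 0.72), (array([265.8, 169.9]), 0.53)]
[265.3751377  176.98709749] [265.80752954 165.10648534]
[561.22  23.95 220.19] M [[-0.966, -0.259, -0.002], [-0.259, 0.966, -0.0], [0.002, 0.0, -1.0]]
lin [-1.13 -0.77  5.19] rot [ 0. -0. -0.] j6 [ 0.33  0.29 -0.17 -0.   -1.12 -1.64] F [ 0.1   0.26 -4.31]
```

View pics/e2.png

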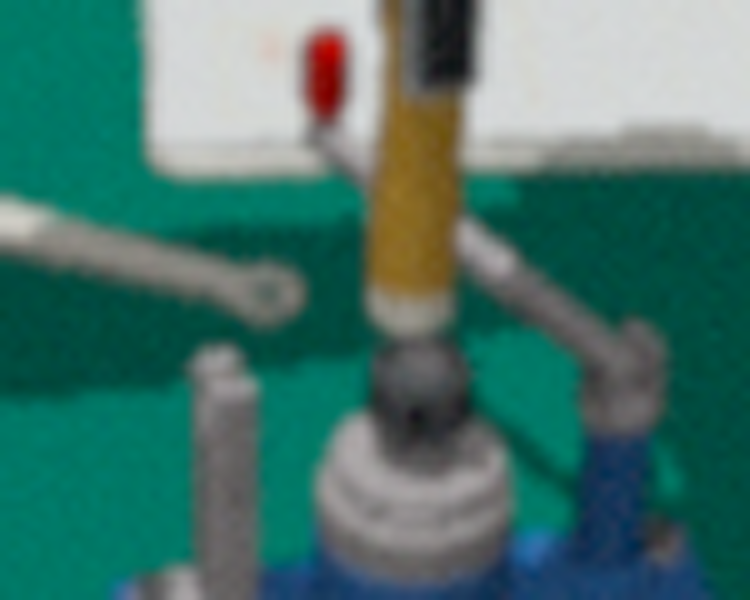

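>>> {"api": "arm_command", "payload": {"rows": [{"grip": 0,"linear": [-2,0,8],"rot": [0,0,0]},{"grip": 0,"linear": [-2,0,11],"rot": [0,0,0]},{"grip": 0,"linear": [-2,0,13],"rot": [0,0,0]}]}}

```text
clock: 14.88
position: [563.5, 24.5, 207.5]
ee_rot: [-0.131, 0.991, -0.0, -0.001]
contact_force: [-0.1, 0.7, -3.7]
gripper_width: 23.7
grasp_force: 59.4
```

>>> {"api": "arm_command", "payload": {"rows": [{"grip": 0,"linear": [0,0,1.5],"rot": [0,0,0]}]}}

```text
clock: 15.0
position: [563.7, 24.5, 206.8]
ee_rot: [-0.131, 0.991, -0.0, -0.0]
contact_force: [-1.2, -0.6, -0.1]
gripper_width: 23.5
grasp_force: 59.5
```

>>> {"api": "arm_command", "payload": {"rows": [{"grip": 0,"linear": [0,0,1.5],"rot": [0,0,0]}]}}

```text
clock: 15.12
position: [564.1, 24.6, 206.7]
ee_rot: [-0.131, 0.991, -0.0, 0.001]
contact_force: [-2.2, 1.2, 7.1]
gripper_width: 24.2
grasp_force: 60.1
```

>>> {"api": "arm_command", "payload": {"rows": [{"grip": 0,"linear": [0,0,2],"rot": [0,0,0]}]}}

```text
clock: 15.25
position: [564.6, 24.6, 206.6]
ee_rot: [-0.131, 0.991, -0.0, 0.002]
contact_force: [-4.9, 1.2, 15.2]
gripper_width: 23.5
grasp_force: 61.3
```

>>> {"api": "arm_command", "payload": {"rows": [{"grip": 0,"linear": [0,0,2],"rot": [0,0,0]}]}}

```text
clock: 15.38
position: [565.1, 24.6, 206.6]
ee_rot: [-0.131, 0.991, -0.001, 0.003]
contact_force: [-7.0, 1.9, 21.4]
gripper_width: 23.7
grasp_force: 62.2
```

>>> {"api": "arm_command", "payload": {"rows": [{"grip": 0,"linear": [1,0,2],"rot": [0,0,0]},{"grip": 0,"linear": [1,0,4],"rot": [0,0,0]},{"grip": 0,"linear": [1,0,4],"rot": [0,0,0]}]}}

```text
clock: 15.75
position: [565.8, 24.9, 206.4]
ee_rot: [-0.132, 0.991, -0.001, 0.006]
contact_force: [-8.1, 3.7, 27.7]
gripper_width: 23.6
grasp_force: 62.9
```

>>> {"api": "arm_command", "payload": {"rows": [{"grip": 0,"linear": [1,0,2],"rot": [0,0,0]},{"grip": 0,"linear": [1,0,4],"rot": [0,0,0]}]}}

```text
clock: 16.0
position: [567.7, 25.2, 205.8]
ee_rot: [-0.133, 0.991, -0.001, 0.01]
contact_force: [-9.0, 5.8, 42.0]
gripper_width: 24.0
grasp_force: 64.5
```

>>> {"api": "arm_command", "payload": {"rows": [{"grip": 0,"linear": [-2,0,-15],"rot": [0,0,0]},{"grip": 0,"linear": [-2,0,-42],"rot": [0,0,0]},{"grip": 0,"linear": [-2,-50,-42],"rot": [0,0,0]},{"grip": 0,"linear": [-2,-105,-42],"rot": [0,0,0]},{"grip": 0,"linear": [-2,-105,-42],"rot": [0,0,0]}]}}

```text
clock: 16.62
position: [590.8, -80.1, 233.7]
ee_rot: [-0.128, 0.992, -0.0, -0.001]
contact_force: [0.5, 0.3, -3.6]
gripper_width: 23.7
grasp_force: 60.1
```

```bash
sed -i 's/e2.png/e3.png/;s/130:190/145:193/;s/225:300/235:295/' e.py; python3 e.py; python3 go.py 551.3 -213.5 240 105.1
```

```text
chuck_flange [(array([236.7, 278.5]), 0.62), (array([262.7, 177.8]), 0.44), (array([265.7, 177.6]), 0.41)]
chuck_nut [(array([230.6, 157.3]), 0.74), (array([241. , 270.9]), 0.57)]
[265.3751377  176.98709749] [265.80752954 165.10648534]
[590.34 -76.76 234.26] M [[-0.966, -0.258, -0.002], [-0.258, 0.966, 0.0], [0.002, 0.001, -1.0]]
lin [  73.06 -122.     -5.69] rot [ 0. -0. -0.] j6 [ 0.14  0.33 -0.06 -0.   -1.18 -1.45] F [-0.06  0.16 -3.55]
```

View pics/e3.png

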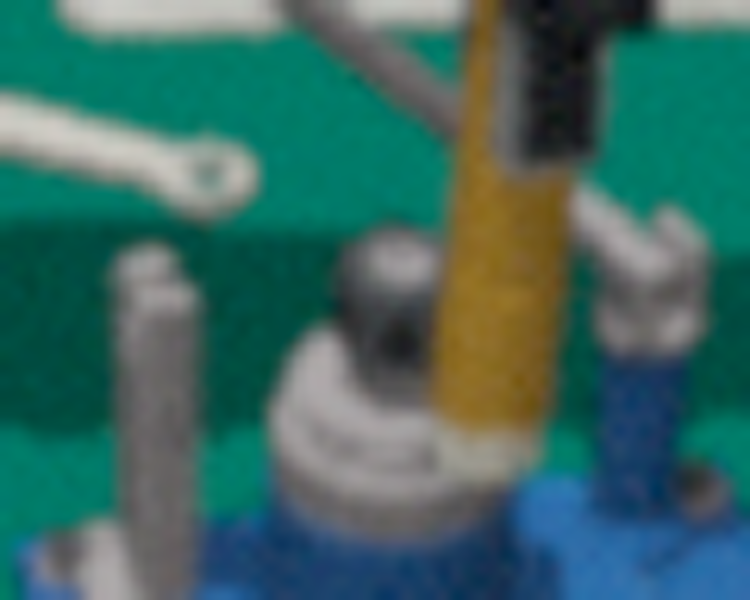

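The bar has tilted slightly in the grip (in the crop its left edge runs from (470,0) to (435,450)), and the flange sits on or nearly on the face. I'll go over the rack and then measure the drop and the tilt numerically.

>>> {"api": "arm_command", "payload": {"rows": [{"grip": 0,"linear": [22,-37,-2],"rot": [0,0,0]},{"grip": 0,"linear": [45,-75,-4],"rot": [0,0,0]},{"grip": 0,"linear": [65,-108,-5],"rot": [0,0,0]},{"grip": 0,"linear": [73,-122,-5],"rot": [0,0,0]},{"grip": 0,"linear": [73,-122,-5],"rot": [0,0,0]},{"grip": 0,"linear": [73,-122,-5],"rot": [0,0,0]}]}}

```text
clock: 17.52
position: [552.2, -212.4, 240.2]
ee_rot: [-0.131, 0.991, 0.0, 0.0]
contact_force: [1.0, -0.4, -4.4]
gripper_width: 24.0
grasp_force: 60.5
```

```bash
cat > f.py <<'E'
from h import *
from scipy.optimize import least_squares
S=imaging.get_image("side");s=arm.read_state();p=np.array(s["position"]);print(p)
cur=S["frame"][110:230,200:350,::-1]
old=cv2.resize(cv2.imread("pics/e.png"),(150,120),interpolation=cv2.INTER_AREA)
g=lambda a:cv2.cvtColor(np.ascontiguousarray(a),cv2.COLOR_BGR2GRAY).astype(np.float32)
def sh(x0,y0,x1,y1):
    W=np.eye(2,3,dtype=np.float32);W[:,2]=(0,0)
    T=g(old)[y0:y1,x0:x1];m=3
    W[:,2]=(m,m)
    cc,W=cv2.findTransformECC(T,g(cur)[y0-m:y1+m,x0-m:x1+m],W,cv2.MOTION_TRANSLATION,(3,200,1e-5),None,3)
    return W[:,2]-m,cc
print("nut",sh(58,50,76,68),"flange top",sh(55,60,78,74),"stand",sh(38,78,100,98),"keeper",sh(42,54,52,82))
print("px/mm z",(proj(S,[562.5,23.5,121])-proj(S,[562.5,23.5,120])))
f=S["frame"].astype(int);
q0=proj(S,p+[0,0,-5]);q1=proj(S,p+[0,0,-70]);print(q0,q1)
rows=np.arange(int(q0[1])+1,int(q1[1])-1);pts=[]
hsv=cv2.cvtColor(S["frame"],cv2.COLOR_RGB2HSV)
for r in rows:
    c=int(round(q0[0]));w=hsv[r,c-16:c+17];m=(w[:,0]>12)&(w[:,0]<32)&(w[:,1]>100)
    if m.sum()>5:i=np.where(m)[0];pts.append((r,(i.min()+i.max())/2+c-16))
pts=np.array(pts);k=np.polyfit(pts[:,0],pts[:,1],1);print(pts[::4],"slope",k[0],"vertical slope",(q1-q0)[0]/(q1-q0)[1])
mm=(proj(S,p+[10,0,0])-proj(S,p))[0]/10;rz=(q1-q0)[1]/65
print("tilt (lower end toward +x, rad)",(k[0]-(q1-q0)[0]/(q1-q0)[1])*rz/mm, "offset x at row q0",(np.polyval(k,q0[1])-q0[0])/mm)
cv2.imwrite("pics/f.png",cur)
E
python3 f.py; python3 go.py 551.3 -213.5 240 105.1
```

```text
[ 552.29891889 -212.36110585  240.1889948 ]
[ 552.3  -212.36  240.19] M [[-0.966, -0.26, 0.0], [-0.26, 0.966, 0.0], [-0.0, 0.0, -1.0]]
lin [ 1.26 -0.84  0.19] rot [ 0.  0. -0.] j6 [-0.09  0.32 -0.06 -0.   -1.19 -1.21] F [-0.17  0.24 -3.34]Traceback (most recent call last):
  File "f.py", line 13, in <module>
    print("nut",sh(58,50,76,68),"flange top",sh(55,60,78,74),"stand",sh(38,78,100,98),"keeper",sh(42,54,52,82))
                ~~^^^^^^^^^^^^^
  File "f.py", line 11, in sh
    cc,W=cv2.findTransformECC(T,g(cur)[y0-m:y1+m,x0-m:x1+m],W,cv2.MOTION_TRANSLATION,(3,200,1e-5),None,3)
         ~~~~~~~~~~~~~~~~~~~~^^^^^^^^^^^^^^^^^^^^^^^^^^^^^^^^^^^^^^^^^^^^^^^^^^^^^^^^^^^^^^^^^^^^^^^^^^^^
cv2.error: OpenCV(4.12.0) /io/opencv/modules/video/src/ecc.cpp:574: error: (-7:Iterations do not converge) NaN encountered. in function 'findTransformECC'
```

```bash
sed -i 's/^print("nut"/if 0:print("nut"/' f.py; python3 f.py
```

```text
[ 552.31989337 -212.39714147  240.258206  ]
px/mm z [ 0.01024265 -0.28143208]
[257.64839529 186.44321717] [257.18799755 207.9380138 ]
[[190.  257. ]
 [194.  257. ]
 [198.  256.5]
 [202.  256. ]] slope -0.09264705882353079 vertical slope -0.02141903206962996
tilt (lower end toward +x, rad) -0.05293097681316858 offset x at row q0 -0.27868899113542456
```

>>> {"api": "arm_command", "payload": {"rows": [{"grip": 0,"linear": [40,0,0],"rot": [0,0,0]},{"grip": 0,"linear": [90,0,0],"rot": [0,0,0]},{"grip": 0,"linear": [90,0,0],"rot": [0,0,0]}]}}

```text
clock: 18.0
position: [462.2, -236.5, 240.6]
ee_rot: [-0.13, 0.991, 0.0, -0.0]
contact_force: [0.8, 0.7, -3.7]
gripper_width: 23.4
grasp_force: 60.5
```

```bash
sed -i 's/^if 0:print("nut"/print("nut"/' f.py; python3 f.py 2>&1 | head -3
```

```text
[ 464.2382811  -236.58100078  240.96428694]
nut (array([-0.3414495,  0.5387442], dtype=float32), 0.7005722817117297) flange top (array([-0.16615987,  0.29907155], dtype=float32), 0.8601089078209273) stand (array([-0.01655912,  0.3748672 ], dtype=float32), 0.843363707669646) keeper (array([0.69081783, 1.2846131 ], dtype=float32), 0.604365863728527)
px/mm z [ 0.01024265 -0.28143208]
```

```bash
python3 - <<'E'
import cv2,numpy as np
a=cv2.resize(cv2.imread("pics/e.png"),(150,120),interpolation=cv2.INTER_AREA)[45:95,48:88];b=cv2.imread("pics/f.png")[45:95,48:88]
cv2.imwrite("pics/g.png",cv2.resize(np.hstack([a,b]),None,fx=10,fy=10,interpolation=cv2.INTER_CUBIC))
E
```

```text
(no output)
```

View pics/g.png

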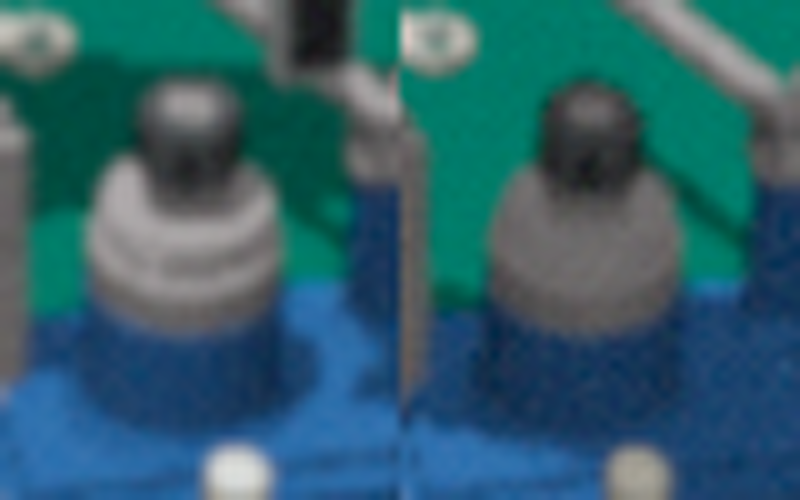

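```bash
python3 - <<'E'
import cv2,numpy as np
g=lambda a:cv2.cvtColor(a,cv2.COLOR_BGR2GRAY).astype(np.float32)
def full(f,r,c,w,h):
    A=np.zeros((384,512),np.float32);A[r:r+h,c:c+w]=g(cv2.resize(cv2.imread(f),(w,h),interpolation=cv2.INTER_AREA));return A
I={"e":full("pics/e.png",110,200,150,120),"e2":full("pics/e2.png",130,225,75,60),"e3":full("pics/e3.png",145,235,60,48)}
def m(a,b,x0,y0,x1,y1):
    T=cv2.resize(I[a][y0:y1,x0:x1],None,fx=8,fy=8,interpolation=cv2.INTER_CUBIC);k=4
    W=cv2.resize(I[b][y0-k:y1+k,x0-k:x1+k],None,fx=8,fy=8,interpolation=cv2.INTER_CUBIC)
    r=cv2.matchTemplate(W,T,cv2.TM_CCOEFF_NORMED);_,v,_,l=cv2.minMaxLoc(r);return (np.array(l)/8-k).tolist(),round(v,3)
print("nut e-e2",m("e","e2",260,166,274,176),"e-e3",m("e","e3",260,163,269,176),"e2-e3",m("e2","e3",260,166,269,178))
print("flange e-e2",m("e","e2",255,172,279,182),"e-e3",m("e","e3",255,172,268,182))
print("keeper e-e2",m("e","e2",243,164,254,182),"e-e3",m("e","e3",243,164,254,182))
print("face bottom e-e2",m("e","e2",255,182,278,186),"e-e3",m("e","e3",255,181,268,187))
for n in I: print(n,I[n][160:188,263].astype(int))
E
```

```text
nut e-e2 ([0.125, 0.375], 0.931) e-e3 ([0.25, 0.5], 0.994) e2-e3 ([0.0, 0.375], 0.955)
flange e-e2 ([0.0, 0.5], 0.967) e-e3 ([0.125, 0.5], 0.982)
keeper e-e2 ([0.0, 0.0], 0.916) e-e3 ([0.0, 0.125], 0.971)
face bottom e-e2 ([0.0, -0.125], 0.989) e-e3 ([0.25, 0.0], 0.977)
e [ 81  68  58  71  89  96  90  76  65  58  57  58  66  81  94 113 140 162
 161 152 150 143 148 151 131 109 100  93]
e2 [141 138 116  81  64  63  74  76  68  55  50  53  67  77  90 105 133 155
 162 154 134 129 146 151 130 102  99  97]
e3 [ 83  83  81  73  80  89  86  78  67  56  52  54  65  79  91 109 134 156
 165 156 137 136 150 152 130 106  98  96]
```

Image matching says the chuck dropped only about 1.7 mm, and the contact height suggests it is still about 2 mm proud. I go back, straighten the bar and tap again on centre.

>>> {"api": "arm_command", "payload": {"rows": [{"grip": 0,"linear": [-25,35,0],"rot": [0,-0.01,0]},{"grip": 0,"linear": [-58,80,0],"rot": [0,-0.02,0]},{"grip": 0,"linear": [-91,125,0],"rot": [0,-0.03,0]},{"grip": 0,"linear": [-124,170,0],"rot": [0,-0.04,0]},{"grip": 0,"linear": [-152,210,0],"rot": [0,-0.053,0]},{"grip": 0,"linear": [-163,225,0],"rot": [0,-0.053,0]},{"grip": 0,"linear": [-163,225,0],"rot": [0,-0.053,0]},{"grip": 0,"linear": [-163,225,0],"rot": [0,-0.053,0]}]}}

```text
clock: 19.05
position: [564.0, 22.2, 240.1]
ee_rot: [-0.13, 0.991, 0.003, 0.026]
contact_force: [0.1, -0.0, -3.4]
gripper_width: 23.8
grasp_force: 60.5
```

```bash
sed -i 's/^print("nut"/if 0:print("nut"/' f.py; python3 f.py; python3 go.py 563.3 23.7 210 105.1
```

```text
[563.93765797  21.86807441 240.21940659]
px/mm z [ 0.01024265 -0.28143208]
[267.52017723 132.26446251] [266.77040255 152.34395581]
[[135. 267.]
 [139. 267.]
 [143. 267.]
 [147. 267.]] slope -0.028676470588240507 vertical slope -0.037340319103813066
tilt (lower end toward +x, rad) 0.007195710753838681 offset x at row q0 -0.8614439033415832
[563.94  21.87 240.22] M [[-0.965, -0.258, 0.051], [-0.258, 0.966, 0.013], [-0.052, -0.0, -0.999]]
lin [ 1.73  1.94 30.17] rot [-0.    0.05 -0.  ] j6 [ 0.33  0.25 -0.17  0.   -1.1  -1.64] F [-0.51  0.61 -3.84]
```

>>> {"api": "arm_command", "payload": {"rows": [{"grip": 0,"linear": [1,1.9,15],"rot": [0,0,0]},{"grip": 0,"linear": [1.7,1.9,26],"rot": [0,0,0]},{"grip": 0,"linear": [1.7,1.9,31],"rot": [0,0,0]},{"grip": 0,"linear": [1.8,1.9,33],"rot": [0,0,0]}]}}

```text
clock: 19.6
position: [563.5, 24.2, 206.7]
ee_rot: [-0.13, 0.991, 0.003, 0.026]
contact_force: [0.5, 0.5, -4.3]
gripper_width: 23.7
grasp_force: 60.7
```

>>> {"api": "arm_command", "payload": {"rows": [{"grip": 0,"linear": [0.2,0,2],"rot": [0,0,0]}]}}

```text
clock: 19.73
position: [564.1, 24.4, 206.2]
ee_rot: [-0.131, 0.991, 0.003, 0.027]
contact_force: [-2.2, 1.4, 3.2]
gripper_width: 23.7
grasp_force: 61.1
```

>>> {"api": "arm_command", "payload": {"rows": [{"grip": 0,"linear": [0.6,0,2],"rot": [0,0,0]}]}}

```text
clock: 19.85
position: [564.4, 24.4, 206.1]
ee_rot: [-0.131, 0.991, 0.003, 0.028]
contact_force: [-3.0, 1.1, 11.6]
gripper_width: 23.7
grasp_force: 62.2
```

>>> {"api": "arm_command", "payload": {"rows": [{"grip": 0,"linear": [0.8,0,2.5],"rot": [0,0,0]}]}}

```text
clock: 19.98
position: [564.8, 24.4, 206.0]
ee_rot: [-0.131, 0.991, 0.003, 0.03]
contact_force: [-5.2, 2.0, 20.7]
gripper_width: 23.6
grasp_force: 63.3
```

>>> {"api": "arm_command", "payload": {"rows": [{"grip": 0,"linear": [0.8,0,2.5],"rot": [0,0,0]}]}}

```text
clock: 20.1
position: [565.1, 24.4, 205.9]
ee_rot: [-0.132, 0.991, 0.003, 0.032]
contact_force: [-7.2, 4.3, 29.0]
gripper_width: 23.6
grasp_force: 64.3
```

>>> {"api": "arm_command", "payload": {"rows": [{"grip": 0,"linear": [0,0,-20],"rot": [0,0,0]},{"grip": 0,"linear": [0,0,-42],"rot": [0,0,0]},{"grip": 0,"linear": [8,-45,-42],"rot": [0,0,0]},{"grip": 0,"linear": [15,-95,-42],"rot": [0,0,0]},{"grip": 0,"linear": [23,-145,-40],"rot": [0,0,0]},{"grip": 0,"linear": [30,-190,-38],"rot": [0,0,0]},{"grip": 0,"linear": [36,-225,-36],"rot": [0,0,0]},{"grip": 0,"linear": [36,-225,-36],"rot": [0,0,0]},{"grip": 0,"linear": [36,-225,-36],"rot": [0,0,0]}]}}

```text
clock: 21.22
position: [583.3, -202.9, 231.9]
ee_rot: [-0.13, 0.991, 0.004, 0.026]
contact_force: [0.1, 0.1, -3.2]
gripper_width: 23.5
grasp_force: 60.8
```

```bash
python3 f.py|tail -1; python3 go.py 586.5 -203 149 105.1
```

```text
tilt (lower end toward +x, rad) 0.017649240720409177 offset x at row q0 -1.3362137338065592
[ 583.4  -202.48  232.16] M [[-0.964, -0.259, 0.051], [-0.259, 0.966, 0.014], [-0.053, 0.0, -0.999]]
lin [ 1.56 -1.33 83.2 ] rot [ 0.    0.05 -0.  ] j6 [-0.08  0.35 -0.04 -0.02 -1.13 -1.22] F [-0.52  0.8  -3.94]
```

>>> {"api": "arm_command", "payload": {"rows": [{"grip": 0,"linear": [0.5,-1.3,35],"rot": [0,0,0]},{"grip": 0,"linear": [1,-1.3,65],"rot": [0,0,0]},{"grip": 0,"linear": [1.5,-1.3,78],"rot": [0,0,0]},{"grip": 0,"linear": [1.5,-1.3,83],"rot": [0,0,0]},{"grip": 0,"linear": [1.5,-1.3,83],"rot": [0,0,0]}]}}

```text
clock: 21.9
position: [587.3, -203.5, 150.1]
ee_rot: [-0.131, 0.991, 0.003, 0.027]
contact_force: [-0.2, 0.0, -2.7]
gripper_width: 23.8
grasp_force: 60.9
```

>>> {"api": "arm_command", "payload": {"rows": [{"grip": 0,"linear": [0,0,2],"rot": [0,0,0]}]}}

```text
clock: 22.02
position: [587.6, -203.7, 148.7]
ee_rot: [-0.131, 0.991, 0.003, 0.028]
contact_force: [-0.2, -0.5, -3.8]
gripper_width: 23.5
grasp_force: 60.9
```

>>> {"api": "arm_command", "payload": {"rows": [{"grip": 0,"linear": [0,0,2],"rot": [0,0,0]}]}}

```text
clock: 22.15
position: [587.2, -203.7, 146.0]
ee_rot: [-0.13, 0.991, 0.003, 0.027]
contact_force: [-0.4, -1.2, -2.9]
gripper_width: 24.0
grasp_force: 60.9
```

>>> {"api": "arm_command", "payload": {"rows": [{"grip": 0,"linear": [0,0,2],"rot": [0,0,0]}]}}

```text
clock: 22.28
position: [587.0, -203.6, 143.5]
ee_rot: [-0.13, 0.991, 0.003, 0.027]
contact_force: [1.3, 0.3, -3.4]
gripper_width: 23.3
grasp_force: 60.9
```

>>> {"api": "arm_command", "payload": {"rows": [{"grip": 0,"linear": [0,0,1],"rot": [0,0,0]}]}}

```text
clock: 22.4
position: [587.3, -203.7, 143.4]
ee_rot: [-0.131, 0.991, 0.003, 0.027]
contact_force: [-1.9, 1.8, 4.0]
gripper_width: 23.7
grasp_force: 61.7
```

>>> {"api": "arm_command", "payload": {"rows": [{"grip": 0,"linear": [0,0,1],"rot": [0,0,0]}]}}

```text
clock: 22.52
position: [587.5, -203.7, 143.3]
ee_rot: [-0.131, 0.991, 0.003, 0.027]
contact_force: [-3.9, 2.8, 8.4]
gripper_width: 23.2
grasp_force: 62.2
```

>>> {"api": "arm_command", "payload": {"rows": [{"grip": 0,"linear": [0,0,1],"rot": [0,0,0]}]}}

```text
clock: 22.65
position: [587.7, -203.7, 143.3]
ee_rot: [-0.131, 0.991, 0.003, 0.027]
contact_force: [-4.4, 3.5, 13.1]
gripper_width: 23.7
grasp_force: 62.7
```

Touching the rack top calibrates the bar: its lower end is 83.4 mm below the TCP, so the chuck is still about 2.7 mm proud. I go back and tap harder, cancelling the side load.

>>> {"api": "arm_command", "payload": {"rows": [{"grip": 0,"linear": [-2,0,-40],"rot": [0,0,0]},{"grip": 0,"linear": [-5,0,-90],"rot": [0,0,0]},{"grip": 0,"linear": [-12,45,-90],"rot": [0,0,0]},{"grip": 0,"linear": [-20,95,-90],"rot": [0,0,0]},{"grip": 0,"linear": [-28,145,-90],"rot": [0,0,0]},{"grip": 0,"linear": [-36,195,-90],"rot": [0,0,0]},{"grip": 0,"linear": [-40,226,-90],"rot": [0,0,0]},{"grip": 0,"linear": [-40,226,-90],"rot": [0,0,0]},{"grip": 0,"linear": [-40,226,-90],"rot": [0,0,0]}]}}

```text
clock: 23.78
position: [562.4, 23.6, 231.9]
ee_rot: [-0.13, 0.991, 0.003, 0.026]
contact_force: [0.1, -0.7, -4.5]
gripper_width: 23.6
grasp_force: 60.9
```

```bash
python3 go.py 563.0 23.7 210 105.1;python3 f.py|tail -1
```

```text
[562.39  23.57 231.91] M [[-0.965, -0.259, 0.051], [-0.259, 0.966, 0.014], [-0.052, -0.0, -0.999]]
lin [ 0.53 -0.04 21.92] rot [-0.    0.05 -0.  ] j6 [ 0.33  0.25 -0.18  0.   -1.08 -1.64] F [ 0.14 -0.66 -4.5 ]
tilt (lower end toward +x, rad) -0.014316275449197599 offset x at row q0 0.7657622771519872
```

>>> {"api": "arm_command", "payload": {"rows": [{"grip": 0,"linear": [0.3,0,16],"rot": [0,0,0]},{"grip": 0,"linear": [1.5,0,31],"rot": [0,0,0]},{"grip": 0,"linear": [3,0.5,33],"rot": [0,0,0]}]}}

```text
clock: 24.2
position: [564.5, 23.4, 203.1]
ee_rot: [-0.131, 0.991, 0.002, 0.031]
contact_force: [-2.8, -0.1, 16.7]
gripper_width: 23.5
grasp_force: 63.3
```

>>> {"api": "arm_command", "payload": {"rows": [{"grip": 0,"linear": [1.3,0.3,2.5],"rot": [0,0,0]}]}}

```text
clock: 24.32
position: [564.6, 23.5, 203.0]
ee_rot: [-0.131, 0.991, 0.002, 0.033]
contact_force: [-2.7, 1.0, 25.9]
gripper_width: 23.8
grasp_force: 63.9
```

>>> {"api": "arm_command", "payload": {"rows": [{"grip": 0,"linear": [1.3,0.3,2.5],"rot": [0,0,0]}]}}

```text
clock: 24.45
position: [564.6, 23.6, 202.9]
ee_rot: [-0.132, 0.991, 0.002, 0.035]
contact_force: [-5.6, 0.8, 33.7]
gripper_width: 23.4
grasp_force: 65.0
```

>>> {"api": "arm_command", "payload": {"rows": [{"grip": 0,"linear": [1.3,0.3,2.5],"rot": [0,0,0]}]}}

```text
clock: 24.58
position: [564.7, 23.9, 202.7]
ee_rot: [-0.132, 0.991, 0.002, 0.037]
contact_force: [-8.3, 3.7, 40.7]
gripper_width: 23.8
grasp_force: 66.1
```

The dynamic tap drove it down: TCP 203.1 gives a nut top at about 119.7 mm, so the flange is home, with over 20 N on it. Now I take the bar back.

>>> {"api": "arm_command", "payload": {"rows": [{"grip": 0,"linear": [0,0,-25],"rot": [0,0,0]},{"grip": 0,"linear": [0,0,-45],"rot": [0,0,0]},{"grip": 0,"linear": [14,-45,-44],"rot": [0,0,0]},{"grip": 0,"linear": [29,-92,-43],"rot": [0,0,0]},{"grip": 0,"linear": [44,-140,-42],"rot": [0,0,0]},{"grip": 0,"linear": [58,-185,-41],"rot": [0,0,0]},{"grip": 0,"linear": [68,-216,-40],"rot": [0,0,0]},{"grip": 0,"linear": [71,-226,-40],"rot": [0,0,0]},{"grip": 0,"linear": [71,-226,-40],"rot": [0,0,0]}]}}

```text
clock: 25.7
position: [545.0, -213.8, 226.4]
ee_rot: [-0.13, 0.991, 0.004, 0.025]
contact_force: [-0.9, -1.1, -3.6]
gripper_width: 23.6
grasp_force: 60.9
```

```bash
python3 go.py 552.2 -213.1 150 105.1;python3 f.py|tail -1
```

```text
[ 545.01 -213.77  226.4 ] M [[-0.965, -0.257, 0.049], [-0.257, 0.966, 0.014], [-0.051, 0.001, -0.999]]
lin [-3.18 -1.28 76.66] rot [ 0.    0.05 -0.  ] j6 [-0.11  0.3  -0.12 -0.02 -1.1  -1.19] F [-0.89 -1.07 -3.6 ]
tilt (lower end toward +x, rad) 0.3593586062358975 offset x at row q0 -10.877501719775788
```

>>> {"api": "arm_command", "payload": {"rows": [{"grip": 0,"linear": [-7,-1.2,0],"rot": [0,0,0]},{"grip": 0,"linear": [-7,-1.2,0],"rot": [0,0,0]},{"grip": 0,"linear": [-7,-1.2,0],"rot": [0,0,0]}]}}

```text
clock: 26.12
position: [552.8, -211.9, 228.0]
ee_rot: [-0.131, 0.991, 0.004, 0.026]
contact_force: [-0.0, -0.9, -4.0]
gripper_width: 23.9
grasp_force: 60.9
```

```bash
python3 go.py 552.2 -213.1 150 105.1;python3 f.py|tail -8; python3 - <<'E'
from h import *
S=imaging.get_image("side")
cv2.imwrite("pics/h.png",cv2.resize(S["frame"][170:260,210:310,::-1],(660,594),interpolation=cv2.INTER_CUBIC))
E
```

```text
[ 552.8  -211.88  227.98] M [[-0.964, -0.26, 0.051], [-0.26, 0.966, 0.014], [-0.053, 0.0, -0.999]]
lin [ 5.02 -1.04 77.82] rot [ 0.    0.05 -0.  ] j6 [-0.1   0.31 -0.11 -0.02 -1.11 -1.2 ] F [-0.01 -0.87 -3.99]
[ 552.67350467 -212.02994075  228.00109699]
px/mm z [ 0.01024265 -0.28143208]
[257.72413462 190.55105279] [257.26434464 211.68699092]
[[194.  257. ]
 [198.  257. ]
 [202.  257. ]
 [206.  260.5]] slope 0.3419117647058831 vertical slope -0.021753942250416866
tilt (lower end toward +x, rad) 0.2681058409547235 offset x at row q0 -7.64954294911144
```

View pics/h.png

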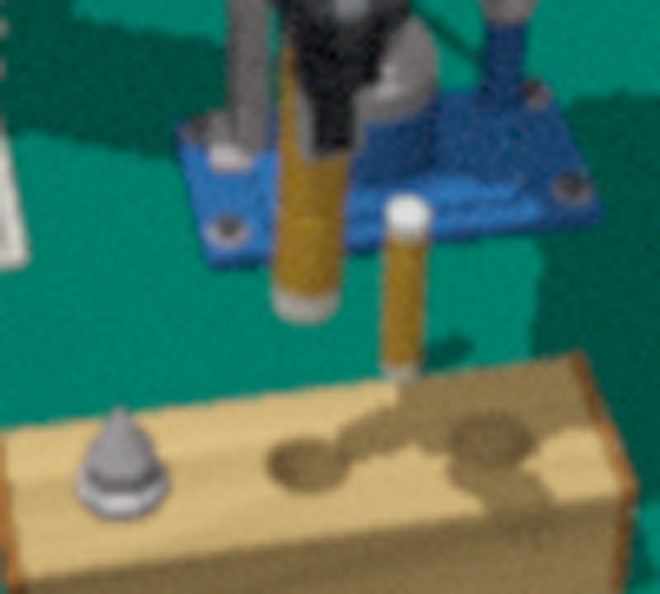

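The crop shows the bar vertical, its end at (305,310) over the middle hole at (308,465). I lower it in.

>>> {"api": "arm_command", "payload": {"rows": [{"grip": 0,"linear": [2.5,-1,40],"rot": [0,0,0]},{"grip": 0,"linear": [4.6,-1,72],"rot": [0,0,0]},{"grip": 0,"linear": [4.9,-1,80],"rot": [0,0,0]},{"grip": 0,"linear": [5.2,-1,86],"rot": [0,0,0]},{"grip": 0,"linear": [5.4,-1,91],"rot": [0,0,0]}]}}

```text
clock: 26.85
position: [553.8, -213.8, 138.4]
ee_rot: [-0.131, 0.991, 0.003, 0.028]
contact_force: [0.2, 0.6, -3.4]
gripper_width: 23.4
grasp_force: 61.1
```

>>> {"api": "arm_command", "payload": {"rows": [{"grip": 0,"linear": [1.5,0.3,10],"rot": [0,0,0]},{"grip": 0,"linear": [2.2,0.3,22],"rot": [0,0,0]},{"grip": 0,"linear": [2.9,0.3,34],"rot": [0,0,0]},{"grip": 0,"linear": [3.4,0.3,44],"rot": [0,0,0]},{"grip": 0,"linear": [3.6,0.3,48],"rot": [0,0,0]}]}}

```text
clock: 27.48
position: [551.9, -213.5, 88.2]
ee_rot: [-0.131, 0.991, 0.003, 0.027]
contact_force: [2.0, 2.5, -1.1]
gripper_width: 23.9
grasp_force: 61.2
```

Down at 88.2. I release, level the tool and go up.

>>> {"api": "arm_command", "payload": {"rows": [{"grip": 0.3,"linear": [0,0,0],"rot": [0,0,0]},{"grip": 0.7,"linear": [0,0,0],"rot": [0,0,0]},{"grip": 1,"linear": [0,0,0],"rot": [0,0,0]},{"grip": 1,"linear": [0,0,0],"rot": [0,0,0]},{"grip": 1,"linear": [0,0,0],"rot": [0,0,0]},{"grip": 1,"linear": [-2,0,-40],"rot": [0,0,0]},{"grip": 1,"linear": [-4,0,-90],"rot": [0,0.03,0]},{"grip": 1,"linear": [-6,0,-130],"rot": [0,0.053,0]},{"grip": 1,"linear": [-6,0,-130],"rot": [0,0.053,0]}]}}

```text
clock: 28.6
position: [552.5, -214.3, 223.0]
ee_rot: [-0.131, 0.991, -0.001, 0.004]
contact_force: [0.1, 0.6, -1.5]
gripper_width: 85.4
grasp_force: 0.0
```

```bash
cat > k.py <<'E'
from h import *
P={n:imaging.get_image(n) for n in("side","top")}
c={}
for n,p in P.items():
    h=cv2.cvtColor(p["frame"],cv2.COLOR_RGB2HSV);m=((h[:,:,0]<8)|(h[:,:,0]>172))&(h[:,:,1]>140)&(h[:,:,2]>70)
    k,l,st,ce=cv2.connectedComponentsWithStats(m.astype(np.uint8));
    print(n,[(st[i].tolist(),ce[i].round(1).tolist()) for i in range(1,k) if st[i,4]>4])
    c[n]=[ce[i] for i in range(1,k) if st[i,4]>4]
for a in c["top"]:
    for b in c["side"]:
        X,e=tri(P["top"],a,P["side"],b)
        if e<8:print(X.round(1),round(e,1))
print([(r["pixel"],round(r["score"],2)) for r in models.tip_of(P["side"],"tapbar_mid")[:3]],proj(P["side"],[551,-213,69]),proj(P["side"],[551,-213,134]))
E
python3 k.py; python3 go.py 527.4 178.8 200 39.4
```

```text
side [([227, 263, 21, 33, 446], [237.3, 278.3])]
top [([353, 196, 17, 17, 162], [361.4, 204.4]), ([180, 205, 6, 6, 31], [182.5, 207.4])]
[ 514.7 -335.6   60.2] 3.1
[([251.8, 236.7], 0.72), ([263.2, 281.1], 0.55), ([272.0, 212.7], 0.49)] [256.00569593 238.06922726] [256.38539773 219.27441326]
[ 549.61 -213.65  217.85] M [[-0.966, -0.259, -0.002], [-0.259, 0.966, 0.001], [0.001, 0.001, -1.0]]
lin [-80.05 384.83  18.19] rot [ 0.   -0.    1.14] j6 [-0.1   0.34 -0.1  -0.   -1.14 -1.21] F [-0.68  0.21 -0.84]
```

>>> {"api": "arm_command", "payload": {"rows": [{"grip": 1,"linear": [-8,38,0],"rot": [0,0,0.11]},{"grip": 1,"linear": [-17,80,0],"rot": [0,0,0.24]},{"grip": 1,"linear": [-26,124,3],"rot": [0,0,0.38]},{"grip": 1,"linear": [-35,170,6],"rot": [0,0,0.52]},{"grip": 1,"linear": [-45,216,9],"rot": [0,0,0.67]},{"grip": 1,"linear": [-54,262,12],"rot": [0,0,0.82]},{"grip": 1,"linear": [-64,308,15],"rot": [0,0,0.96]},{"grip": 1,"linear": [-73,350,17],"rot": [0,0,1.08]},{"grip": 1,"linear": [-80,385,18],"rot": [0,0,1.14]},{"grip": 1,"linear": [-80,385,18],"rot": [0,0,1.14]}]}}

```text
clock: 30.0
position: [527.1, 180.2, 199.0]
ee_rot: [0.424, 0.906, -0.001, -0.001]
contact_force: [0.1, -0.8, 0.2]
gripper_width: 85.8
grasp_force: 0.0
```

```bash
cat >> k.py <<'E'
print("top only z118.5",atz(P["top"],(182.5,207.4),118.5),"side nearby",[ (r["pixel"],r["score"]) for r in models.tip_of(P["side"],"knob")[:2]])
E
python3 k.py|grep -v tapbar; python3 go.py 527 179 105 39.4
```

```text
side [([256, 133, 4, 9, 26], [257.2, 136.7]), ([227, 263, 21, 33, 449], [237.3, 278.3])]
top [([357, 196, 6, 4, 11], [358.9, 197.0]), ([353, 198, 17, 15, 143], [361.7, 205.0])]
[ 513.8 -335.9   60.3] 4.9
[([254.2, 239.0], 0.78), ([264.8, 277.4], 0.71), ([271.5, 212.7], 0.49)] [256.00569593 238.06922726] [256.38539773 219.27441326]
top only z118.5 [526.62429665 183.05657175 118.5       ] side nearby []
[527.66 177.65 200.18] M [[-0.638, 0.77, -0.001], [0.77, 0.638, -0.001], [0.0, -0.002, -1.0]]
lin [ 1.44  0.5  95.18] rot [-0. -0.  0.] j6 [ 0.62  0.29 -0.21 -0.   -1.07 -3.07] F [-0.12 -0.96 -0.08]
```

>>> {"api": "arm_command", "payload": {"rows": [{"grip": 1,"linear": [3,2,45],"rot": [0,0,0]},{"grip": 1,"linear": [3,2,80],"rot": [0,0,0]},{"grip": 1,"linear": [3,2,96],"rot": [0,0,0]},{"grip": 1,"linear": [3,2,96],"rot": [0,0,0]},{"grip": 0,"linear": [3,2,96],"rot": [0,0,0]},{"grip": 0,"linear": [3,2,96],"rot": [0,0,0]},{"grip": 0,"linear": [3,2,96],"rot": [0,0,0]},{"grip": 0,"linear": [3,2,96],"rot": [0,0,0]},{"grip": 0,"linear": [3,2,96],"rot": [0,0,0]},{"grip": 0,"linear": [3,2,96],"rot": [0,0,0]}]}}

```text
clock: 31.45
position: [527.7, 182.5, 105.1]
ee_rot: [0.425, 0.905, 0.0, 0.0]
contact_force: [-0.7, 0.3, 3.0]
gripper_width: 16.1
grasp_force: 58.5
```

```bash
cat > w.py <<'E'
# rows for lock swing: yaw of bar phi, lift, knob radius/height about pivot -> deltas in tool frame at start
from go import *
s=arm.read_state();p0=np.array(s["position"]);M=R.from_quat(s["ee_rot"]).as_matrix()
pv=np.array([621.8,64.5]);v=p0[:2]-pv;r0=np.hypot(*v);phi0=np.degrees(np.arctan2(v[1],v[0]));print("r",r0,"phi",phi0,"yoke",np.radians(195.1-phi0),"z",p0[2],"F",s["contact_force"],"w",s["gripper_width"],"j6",s["joints"][5])
def row(phi,lift):
    rr=r0*np.cos(lift)-24*np.sin(lift);z=p0[2]+153*np.sin(lift)
    a=np.radians(phi);d=M.T@(np.array([pv[0]+rr*np.cos(a),pv[1]+rr*np.sin(a),z])-p0)
    print(phi,lift,d.round(1),"rotz",round(-np.radians(phi-phi0),3))
import sys
for t in sys.argv[1:]:row(*map(float,t.split(",")))
E
python3 w.py 129,0.1 129,0.2 129,0.28 137,.28 145,.28 153,.28 161,.28 169,.28 177,.28 185,.28 190,.28 193,.28 194.5,.28
```

```text
r 150.91075211818844 phi 128.5802213386093 yoke 1.1609891553391338 z 105.05694123517057 F [-0.66  0.3   3.04] w 16.05641445614856 j6 -3.0719917690208893
129.0 0.1 [ -3.1  -1.1 -15.3] rotz -0.007
129.0 0.2 [ -7.8  -1.2 -30.4] rotz -0.007
129.0 0.28 [-12.5  -1.2 -42.3] rotz -0.007
137.0 0.28 [-13.6 -20.5 -42.3] rotz -0.147
145.0 0.28 [-17.4 -39.4 -42.3] rotz -0.287
153.0 0.28 [-23.8 -57.7 -42.3] rotz -0.426
161.0 0.28 [-32.6 -74.8 -42.3] rotz -0.566
169.0 0.28 [-43.8 -90.6 -42.3] rotz -0.705
177.0 0.28 [ -57.  -104.6  -42.3] rotz -0.845
185.0 0.28 [ -72.1 -116.7  -42.3] rotz -0.985
190.0 0.28 [ -82.3 -123.1  -42.3] rotz -1.072
193.0 0.28 [ -88.7 -126.6  -42.3] rotz -1.124
194.5 0.28 [ -92.  -128.1  -42.3] rotz -1.151
```

>>> {"api": "arm_command", "payload": {"rows": [{"grip": 0,"linear": [-1,0,-8],"rot": [0,0,0]},{"grip": 0,"linear": [-4,0,-18],"rot": [0,0,0]},{"grip": 0,"linear": [-8,0,-31],"rot": [0,0,0]},{"grip": 0,"linear": [-8,0,-31],"rot": [0,0,0]}]}}

```text
clock: 31.95
position: [533.2, 174.4, 136.4]
ee_rot: [0.426, 0.905, -0.001, 0.0]
contact_force: [4.1, -5.4, -6.3]
gripper_width: 15.8
grasp_force: 58.8
```

```bash
python3 w.py 135,0 143,0 151,0 159,0 167,0 175,0 182,0 188,0 192,0 193.5,0
```

```text
r 141.16164706058876 phi 128.85531481953086 yoke 1.1561878683462805 z 136.40654563409134 F [ 4.14 -5.36 -6.34] w 15.846865517963177 j6 -3.0569984547130504
135.0 0.0 [ -0.6 -15.1   0. ] rotz -0.107
143.0 0.0 [ -3.8 -34.5   0. ] rotz -0.247
151.0 0.0 [ -9.7 -53.3   0. ] rotz -0.386
159.0 0.0 [-18.2 -71.1   0.1] rotz -0.526
167.0 0.0 [-29.  -87.6   0.1] rotz -0.666
175.0 0.0 [ -42.  -102.3    0.1] rotz -0.805
182.0 0.0 [ -55.  -113.7    0.1] rotz -0.928
188.0 0.0 [ -67.2 -122.1    0.2] rotz -1.032
192.0 0.0 [ -75.8 -126.9    0.2] rotz -1.102
193.5 0.0 [ -79.1 -128.6    0.2] rotz -1.128
```

>>> {"api": "arm_command", "payload": {"rows": [{"grip": 0,"linear": [-2,-15,0],"rot": [0,0,-0.107]},{"grip": 0,"linear": [-5,-34,0],"rot": [0,0,-0.247]},{"grip": 0,"linear": [-11,-52.5,0],"rot": [0,0,-0.386]},{"grip": 0,"linear": [-19,-70,0],"rot": [0,0,-0.526]},{"grip": 0,"linear": [-30,-86.5,0],"rot": [0,0,-0.666]},{"grip": 0,"linear": [-42,-101.5,0],"rot": [0,0,-0.805]},{"grip": 0,"linear": [-55,-112.5,0],"rot": [0,0,-0.928]},{"grip": 0,"linear": [-67,-121,0],"rot": [0,0,-1.032]},{"grip": 0,"linear": [-75.5,-125.5,0],"rot": [0,0,-1.102]},{"grip": 0,"linear": [-75.5,-125.5,0],"rot": [0,0,-1.102]}]}}

```text
clock: 33.2
position: [484.5, 37.1, 136.1]
ee_rot: [-0.11, 0.994, -0.0, -0.0]
contact_force: [3.1, -2.1, -4.8]
gripper_width: 15.8
grasp_force: 59.0
```

```bash
python3 w.py 192,0 193.5,0 195,0
```

```text
r 140.0181837242151 phi -168.7093829484658 yoke 6.349671582099644 z 136.13054518834244 F [ 3.08 -2.14 -4.8 ] w 15.800553401198608 j6 -1.7613282219355306
192.0 0.0 [ 0.  -1.7  0. ] rotz -6.296
193.5 0.0 [ 0.  -5.4  0. ] rotz -6.322
195.0 0.0 [-0.1 -9.1  0. ] rotz -6.348
```

>>> {"api": "arm_command", "payload": {"rows": [{"grip": 0,"linear": [-1,-5,0],"rot": [0,0,-0.03]},{"grip": 0,"linear": [-1,-5,0],"rot": [0,0,-0.03]},{"grip": 0,"linear": [2,-5,10],"rot": [0,0,-0.03]},{"grip": 0,"linear": [5,-5,20],"rot": [0,0,-0.03]},{"grip": 0,"linear": [7,-5,28],"rot": [0,0,-0.03]},{"grip": 0,"linear": [7,-5,28],"rot": [0,0,-0.03]}]}}

```text
clock: 33.95
position: [476.9, 31.3, 107.7]
ee_rot: [-0.127, 0.992, -0.0, -0.001]
contact_force: [-5.3, -2.0, 3.7]
gripper_width: 15.9
grasp_force: 59.5
```

>>> {"api": "arm_command", "payload": {"rows": [{"grip": 0,"linear": [-0.5,0,1.5],"rot": [0,0,0]},{"grip": 0.4,"linear": [-0.5,0,1.5],"rot": [0,0,0]},{"grip": 0.8,"linear": [-0.5,0,1.5],"rot": [0,0,0]},{"grip": 1,"linear": [-0.5,0,1.5],"rot": [0,0,0]},{"grip": 1,"linear": [-0.5,0,1.5],"rot": [0,0,0]},{"grip": 1,"linear": [-0.5,0,1.5],"rot": [0,0,0]},{"grip": 1,"linear": [-0.5,0,-50],"rot": [0,0,0]},{"grip": 1,"linear": [-0.5,0,-100],"rot": [0,0,0]},{"grip": 1,"linear": [50,30,-110],"rot": [0,0,0]},{"grip": 1,"linear": [100,60,-110],"rot": [0,0,0]}]}}

```text
clock: 35.2
position: [366.4, 64.9, 218.7]
ee_rot: [-0.126, 0.992, 0.001, 0.001]
contact_force: [-0.8, 1.6, 1.3]
gripper_width: 85.2
grasp_force: 0.0
```

```bash
python3 - <<'E'
from h import *
np.set_printoptions(precision=1,suppress=True)
P={n:imaging.get_image(n) for n in("side","top")}
a=np.radians(15.1);Rz=np.array([[np.cos(a),-np.sin(a),0],[np.sin(a),np.cos(a),0],[0,0,1]]);so=np.array([562.4,23.6,0])
for n,p in P.items():
    h=cv2.cvtColor(p["frame"],cv2.COLOR_RGB2HSV);m=((h[:,:,0]<8)|(h[:,:,0]>172))&(h[:,:,1]>140)&(h[:,:,2]>70)
    k,l,st,ce=cv2.connectedComponentsWithStats(m.astype(np.uint8))
    print(n,[(ce[i].round(1),st[i,4]) for i in range(1,k) if st[i,4]>4],"exp knob home",proj(p,so+Rz@[-85,24,117.5]),"at lift .1",proj(p,so+Rz@[-85,24,133]))
    f=[(r["pixel"],round(r["score"],2)) for r in models.tip_of(p,"tapbar_mid")[:4]];print(f,"bar exp",proj(p,[551.2,-213,69]))
# bar top white pixel check vs start position in side: (231,370) in s1 crop
S=P["side"];g=S["frame"][212:228,248:268].min(2);w=np.argwhere(g>150);print("white top",w.mean(0)[::-1]+[248,212],len(w),"start",194.5+231.5/3.7,119.5+370.5/3.7)
print(arm.read_state()["contact_force"])
cv2.imwrite("pics/k.png",S["frame"][:,:,::-1])
E
```

```text
side [(array([235.5, 163.4]), np.int32(55)), (array([237.2, 278.4]), np.int32(448))] exp knob home [235.2 165.4] at lift .1 [235.1 161. ]
[([264.3, 277.3], 0.66), ([273.8, 214.4], 0.6), ([250.4, 238.1], 0.56), ([228.5, 241.1], 0.49)] bar exp [256.1 238.1]
top [(array([361.4, 204.4]), np.int32(155)), (array([237.7, 222.4]), np.int32(29))] exp knob home [239.7 222.6] at lift .1 [239.4 221.9]
[([350.8, 185.4], 0.52), ([318.9, 197.0], 0.42), ([279.8, 185.0], 0.38)] bar exp [319.4 193.8]
white top [255.6 220.1] 57 start 257.06756756756755 219.63513513513513
[1.  0.4 0.2]
```

```bash
python3 - <<'E'
from h import *
S=imaging.get_image("side")
for z in(117.5,133):print(z,proj(S,[526.3,184,z]),proj(S,[527.7,182.5,z]))
print("now obs 235.5,163.4; TCP based",proj(S,[476.9,31.3,117.5]),proj(S,[476.9,31.3,121]))
E
```

```text
117.5 [256.8515689  136.98401985] [257.25897594 137.25586024]
133 [256.92703392 132.79082787] [257.33766411 133.06083853]
now obs 235.5,163.4; TCP based [236.442087  164.1198379] [236.42179703 163.13787482]
```

```bash
python3 go.py 477.5 31.3 145 105
```

```text
[367.17  64.72 218.37] M [[-0.968, -0.252, 0.002], [-0.252, 0.968, 0.001], [-0.002, 0.0, -1.0]]
lin [-98.22 -60.17  73.53] rot [ 0.    0.   -0.01] j6 [ 0.62 -0.05 -0.57  0.   -1.05 -1.93] F [-1.32  1.14  0.1 ]
```

>>> {"api": "arm_command", "payload": {"rows": [{"grip": 0,"linear": [-40,-25,0],"rot": [0,0,0]},{"grip": 0,"linear": [-80,-50,10],"rot": [0,0,0]},{"grip": 0,"linear": [-98,-60,30],"rot": [0,0,0]},{"grip": 0,"linear": [-98,-60,60],"rot": [0,0,0]},{"grip": 0,"linear": [-98,-60,76],"rot": [0,0,0]},{"grip": 0,"linear": [-98,-60,78],"rot": [0,0,0]},{"grip": 0,"linear": [-98,-60,78],"rot": [0,0,0]}]}}

```text
clock: 36.33
position: [477.6, 30.7, 139.9]
ee_rot: [-0.126, 0.992, -0.0, 0.0]
contact_force: [0.1, -0.2, -0.1]
gripper_width: 0.1
grasp_force: 0.0
```

>>> {"api": "arm_command", "payload": {"rows": [{"grip": 0,"linear": [0,0,3],"rot": [0,0,0]}]}}

```text
clock: 36.45
position: [477.7, 31.1, 137.7]
ee_rot: [-0.127, 0.992, 0.0, 0.001]
contact_force: [0.6, -0.2, -0.1]
gripper_width: -0.0
grasp_force: 0.0
```

>>> {"api": "arm_command", "payload": {"rows": [{"grip": 0,"linear": [0,0,2],"rot": [0,0,0]}]}}

```text
clock: 36.58
position: [477.0, 31.1, 135.3]
ee_rot: [-0.127, 0.992, 0.0, 0.001]
contact_force: [-0.9, -0.1, -0.3]
gripper_width: 0.1
grasp_force: 0.0
```

>>> {"api": "arm_command", "payload": {"rows": [{"grip": 0,"linear": [0,0,2],"rot": [0,0,0]}]}}

```text
clock: 36.7
position: [476.8, 31.1, 133.1]
ee_rot: [-0.127, 0.992, 0.0, 0.0]
contact_force: [-0.6, -0.6, -0.6]
gripper_width: -0.0
grasp_force: 0.0
```

>>> {"api": "arm_command", "payload": {"rows": [{"grip": 0,"linear": [0,0,1.5],"rot": [0,0,0]}]}}

```text
clock: 36.83
position: [476.7, 31.0, 131.4]
ee_rot: [-0.127, 0.992, 0.0, 0.0]
contact_force: [0.1, -0.3, -0.1]
gripper_width: -0.1
grasp_force: 0.0
```

>>> {"api": "arm_command", "payload": {"rows": [{"grip": 0,"linear": [0,0,1],"rot": [0,0,0]}]}}

```text
clock: 36.95
position: [476.5, 30.9, 130.4]
ee_rot: [-0.127, 0.992, -0.0, -0.0]
contact_force: [-1.4, -1.7, 2.7]
gripper_width: 0.1
grasp_force: 1.0
```

>>> {"api": "arm_command", "payload": {"rows": [{"grip": 0,"linear": [0,0,1],"rot": [0,0,0]}]}}

```text
clock: 37.08
position: [476.4, 30.8, 129.5]
ee_rot: [-0.127, 0.992, -0.0, -0.0]
contact_force: [-2.0, -0.9, 4.2]
gripper_width: -0.2
grasp_force: 2.0
```

>>> {"api": "arm_command", "payload": {"rows": [{"grip": 0,"linear": [0,0,1],"rot": [0,0,0]}]}}

```text
clock: 37.2
position: [476.2, 30.7, 128.6]
ee_rot: [-0.127, 0.992, -0.0, -0.001]
contact_force: [-3.8, -0.6, 5.8]
gripper_width: 0.1
grasp_force: 3.1
```

>>> {"api": "arm_command", "payload": {"rows": [{"grip": 0,"linear": [0,0,1],"rot": [0,0,0]}]}}

```text
clock: 37.33
position: [476.1, 30.5, 127.8]
ee_rot: [-0.127, 0.992, -0.0, -0.001]
contact_force: [-4.6, -0.2, 7.6]
gripper_width: -0.5
grasp_force: 4.0
```

>>> {"api": "arm_command", "payload": {"rows": [{"grip": 0,"linear": [0,0,-20],"rot": [0,0,0]},{"grip": 0,"linear": [0,0,-70],"rot": [0,0,0]},{"grip": 0,"linear": [50,30,-90],"rot": [0,0,0]},{"grip": 0,"linear": [98,60,-90],"rot": [0,0,0]},{"grip": 0,"linear": [98,60,-90],"rot": [0,0,0]}]}}

```text
clock: 37.95
position: [364.1, 64.7, 217.5]
ee_rot: [-0.128, 0.992, 0.001, 0.001]
contact_force: [0.6, 0.6, 0.9]
gripper_width: -0.1
grasp_force: 0.0
```

```bash
python3 - <<'E'
from h import *
np.set_printoptions(precision=2,suppress=True)
P={n:imaging.get_image(n) for n in("side","top")}
for n,p in P.items():
    h=cv2.cvtColor(p["frame"],cv2.COLOR_RGB2HSV);m=((h[:,:,0]<8)|(h[:,:,0]>172))&(h[:,:,1]>140)&(h[:,:,2]>70)
    k,l,st,ce=cv2.connectedComponentsWithStats(m.astype(np.uint8))
    print(n,[(ce[i],st[i].tolist()) for i in range(1,k) if st[i,4]>4])
S=P["side"];T=P["top"]
pv=np.array([621.8,64.5])
for y in(-.02,.02,.04,.06):
  for L in(0,.03,.06):
    a=np.radians(195.1)-y;r=153*np.cos(L)-24*np.sin(L);z=93.5+153*np.sin(L)+24*np.cos(L)
    X=[pv[0]+r*np.cos(a),pv[1]+r*np.sin(a),z];print(y,L,proj(S,X),proj(T,X))
# static reference: socket face/other bias check using parked knob yoke 1.161
a=np.radians(195.1)-1.161;X=[pv[0]+153*np.cos(a),pv[1]+153*np.sin(a),117.5];print("parked pred",proj(S,X),proj(T,X),"obs 257.2,136.7 / 182.5,207.4")
E
```

```text
side [(array([235.59, 163.39]), [233, 159, 6, 10, 54]), (array([237.23, 278.33]), [227, 263, 21, 33, 445])]
top [(array([361.32, 204.28]), [353, 196, 17, 17, 158]), (array([237.72, 222.41]), [235, 220, 6, 6, 29])]
-0.02 0 [235.41 166.03] [240.72 222.23]
-0.02 0.03 [235.65 164.71] [240.55 221.77]
-0.02 0.06 [235.94 163.38] [240.36 221.25]
0.02 0 [235.08 164.8 ] [238.64 222.93]
0.02 0.03 [235.32 163.49] [238.47 222.46]
0.02 0.06 [235.61 162.17] [238.29 221.95]
0.04 0 [234.94 164.19] [237.59 223.24]
0.04 0.03 [235.18 162.88] [237.42 222.78]
0.04 0.06 [235.47 161.57] [237.24 222.26]
0.06 0 [234.83 163.58] [236.53 223.54]
0.06 0.03 [235.07 162.27] [236.36 223.07]
0.06 0.06 [235.36 160.97] [236.19 222.56]
parked pred [256.88 136.97] [182.2  207.56] obs 257.2,136.7 / 182.5,207.4
```

```bash
python3 -c "
from bench import job
print(job.job_done())"
```

```text
the job is handed in; nothing more can be done
None
```

I handed the job in at about 38 s, and no verdict came back. By my last measurements the chuck is tapped home in the socket (after one extra, harder tap), the brass bar is back in its own rack hole, and the lock bar is down in the notch at a swing of about 0.04 rad and a lift of about 0.01 rad.

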